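Load the ultrasonic bath and start it

TASK

Get the ultrasonic bath ready and start it: first stand the canisters that are there upright in the rack in order, short one in pocket 1 (the end nearest the robot), then medium in pocket 2, then tall in pocket 3 (leave a missing one's pocket empty). Then pick up the tray by its handle, tip the loose boxes off its open end into the bath without taking them off the tray with the gripper, set the empty tray flat back in the middle of its mat and let go, then turn the bath's dial clockwise until its grip bar lines up with the two white marks, and last of all press the start button. Leave the bottle, glove box and bowl where they are.

Things in the scene. Friction and masses are not known exactly. Their poses are not given: they have to be found in the camera images.
- bath: ultrasonic bath fixed to the counter: white rectangular housing 236 (x) x 216 (y) x 100 mm high with an open steel tank 200 (x) x 180 (y) mm, tank floor 25 mm and rim 100 mm above the counter, walls 18 mm; beyond it on its +x side a grey control deck, 75 mm wide, equally high, with the dial (at its +y end), a small display and the start button (at its -y end). Origin: at counter height under the centre of the tank opening; z up. Its -y side faces the tray
- start_top (a point): top centre of the start button on the bath's deck, a white push button of radius 16 mm whose top stands about 18 mm above the deck; pressed straight down
- start (a joint): start button travel in m: 0 out, 0.006 fully down; spring-loaded (about 4 N fully down), it counts as pressed beyond 0.004 and springs back by itself
- dial_grip (a point): on the axis of the timer dial on the deck, at the height to grip: a vertical bar 42 mm long, 14 mm thick (grip across it) and 32 mm high, whose top is 7 mm above this point, standing on a disc of radius 22 mm and a base of radius 34 mm; this point is 37 mm above the deck
- dial (a joint): dial angle in rad: 0 (off) with the grip bar along bath x, growing clockwise seen from above; the marks are at 1.57 (bar along bath y, pointing at two white dashes on the deck on either side of the dial). Starts between 0 and 0.4, turns against light friction and stays where it is left
- mat: black rubber mat fixed to the counter, 230 (x) x 180 (y) x 4 mm, the tray's place. Origin: centre of its underside; z up
- tray: polished steel tipping tray, 300 g, standing on the mat: floor 200 (x) x 140 (y) mm, 4 mm thick, walls 24 mm high (4 mm thick) on three sides and open at its +x end (the lip, which at the start points roughly to the bath). A carrying handle, a black bar along y, bridges the middle of the tray on two side posts 146 mm apart. The steel is slippery: boxes start to slide at about 12 to 18 degrees of tilt. Origin: centre of its underside; z up
- tray_handle (a point): centre of the tray's handle bar, 85 mm above the tray's underside over its centre; the bar is 18 mm wide (tray x), 22 mm high and 146 mm long (tray y); the clear height between tray floor and bar is 70 mm; grip it across tray x, from above
- tray_lip (a point): middle of the tray's open edge, on the floor's upper surface (100 mm from the tray's origin along tray x, 4 mm above the underside)
- rack: grey plastic rack fixed to the counter: three square pockets in a row along its x, pitch 63 mm, each 57 x 57 mm inside, walls 6 mm, pocket floor 5 mm and rim 70 mm above the counter; a low ledge along its +y side has one, two or three raised black studs beside pocket 1, 2, 3. Origin: centre of the row, at counter height; z up
- pocket1 (a point): centre of the floor of pocket 1 (one stud), at the rack's -x end
- pocket2 (a point): centre of the floor of pocket 2 (two studs), the middle one
- pocket3 (a point): centre of the floor of pocket 3 (three studs), at the rack's +x end
- can_short: short instrument canister: a plain aluminium cylinder, diameter 50 mm, 105 mm tall, 250 g with a weighted foot (the lowest 30 mm; centre of mass about 35 mm up), standing upright on the counter, alone with room for fingers; may be absent. Belongs in pocket 1. Origin: centre of its underside, z up along its axis
- can_medium: medium instrument canister: a plain aluminium cylinder, diameter 50 mm, 127 mm tall, 250 g with a weighted foot (the lowest 30 mm; centre of mass about 35 mm up), standing upright on the counter, alone with room for fingers; may be absent. Belongs in pocket 2. Origin: centre of its underside, z up along its axis
- can_tall: tall instrument canister: a plain aluminium cylinder, diameter 50 mm, 150 mm tall, 250 g with a weighted foot (the lowest 30 mm; centre of mass about 35 mm up), standing upright on the counter, alone with room for fingers; may be absent. Belongs in pocket 3. Origin: centre of its underside, z up along its axis
- box1: aluminium instrument box, 60 x 32 x 24 mm (its x, y, z), about 50 g, one of 2 to 4 such boxes lying loose on the tray; may be absent. Origin: centre of its underside
- box2: aluminium instrument box, 60 x 32 x 24 mm (its x, y, z), about 50 g, one of 2 to 4 such boxes lying loose on the tray; may be absent. Origin: centre of its underside
- box3: aluminium instrument box, 60 x 32 x 24 mm (its x, y, z), about 50 g, one of 2 to 4 such boxes lying loose on the tray; may be absent. Origin: centre of its underside
- box4: aluminium instrument box, 60 x 32 x 24 mm (its x, y, z), about 50 g, one of 2 to 4 such boxes lying loose on the tray; may be absent. Origin: centre of its underside
- detergent: bystander: white bottle, radius 40 mm, 200 mm tall, to be left alone. Origin: centre of its underside
- glovebox: bystander: cardboard glove box, 120 x 230 x 80 mm, to be left alone. Origin: centre of its underside
- dish: bystander: steel bowl, radius 50 mm, 50 mm high, to be left alone. Origin: centre of its underside
There are look-alikes about, which are no part of the job. What is shaped like the can_tall but purple or turquoise is not meant.

How it is judged:
By the outcome, as a careful person would: the job done as asked, in the order asked, and still so for the second after the job is handed in, with the robot touching nothing.
Of can_short, can_medium, can_tall only 2 to 3 are there at a start; the rules pass over those that are not, and their reading is None.
Of box1, box2, box3, box4 only 2 to 4 are there at a start; the rules pass over those that are not, and their reading is None.
At some moment in a run one of can_short, can_medium, can_tall may be knocked a few centimetres aside while the robot is not near it.
It also fails if it takes over 192 s, if anything falls off the work surface, if the arm or the gripper's body presses on something with over 40 N, if the wrist force passes 120 N, or if a joint passes its speed limit or range.

ROBOT

A 7-joint arm with a two-finger parallel gripper is mounted at the origin on the work surface. World frame = base frame: x ahead of the robot, y to its left, z up, the work surface at z = 0. Lengths are in m, angles in rad, forces in N, time in s.
With the tool pointing down it reaches from about 0.425 to 0.95 m from the base axis. Payload 4.7 kg.
Tool frame: the origin (TCP) lies midway between the tips of the shut fingers; the grasp point (between the pads) lies env.grasp_offset behind it (env.grasp_offset is the distance from the TCP to the grasp point, in m); z points along the fingers, y is the line along which they close (so a half turn about z gives the same grasp; the last joint's range is limited). The gripper opens to 85 mm and grips with 20 to 120 N. Pads are 22 mm wide; open, the fingers measure 114 mm over their backs; the gripper's body (76 mm by 85 mm) begins 54 mm behind the grasp point. The pads swing forward as they close: fully open they stand 13 mm farther back than shut.
Start: joints at [-1.182, 0.469, -0.049, 1.532, 0.024, 1.141, -0.082], TCP at [0.274, 0.617, 0.231] pointing down, gripper open.
Joint ranges: [-2.59, 2.59], [-0.33, 1.99], [-1.39, 1.29], [0.1, 2.45], [-1.04, 4.18], [0.21, 1.99], [-2.66, 2.66]. Speed limits (rad/s): [2.57, 2.57, 3.14, 3.14, 3.14, 3.14, 3.14].

INTERFACE

Orientations are given as a unit quaternion [x, y, z, w].
In Python, from cell import monitor, cams, order, env gives the robot as it stands.
- The arm moves only by the tool servo_tool, never from a script. Its argument "motion" is text: rows parted by semicolons, each of 5 numbers parted by spaces: the closure in counts, from 0 (fully open) to 255 (shut), then the shift along the world's x, y, z in cm, then the turn about the world's z in rad. In form: gripper x y z roll; .... A call has 1 to 8 rows; each row is the pose to reach, as a shift and turn from the pose commanded when the call began; what a row does not reach only later rows make up. A row lasts 1/12 s, in which the tool goes at most 41.7 mm and 7.16 degrees, less where a joint would pass 70% of its speed; a pose out of reach is approached as far as the arm can. A call with a gripper value outside its range is refused whole. The fingers move at their own pace and stop on an object; "newtons" is the grip in N (left out, the last holds). Time passes only in rows, so rows that repeat a pose let the fingers close. It gives the time, the measured TCP pose, the force, the opening and the grip force at its end, in the units of the state.
- monitor.get_obs(): the state, without advancing time (a new reading comes with each control period).
- cams.get_image(name): name is "side" or "top" or "wrist"; returns the picture (384x512x3 uint8, red, green, blue); there is no depth.
- cams.calibration(name): a dict with "mtx" (3x3 intrinsics, pixels), "k1" (the pictures are not rectified: a ray, as slopes to the right and down, at radius r is drawn at 1 + k1 r^2 times it, then the intrinsics apply), "view" (4x4, takes a point from world to camera coordinates). Camera axes: x right, y down, z forward; pixel columns grow to the right and rows downward; lengths in m; the calibration is good to about 2 mm. A picture is of the moment at which its call begins: read the wrist's pose just before it. calibration takes no time and is no camera call; for the wrist camera it gives the pose at the moment of the call.
- order.sign_off(): hands the job in; it is judged then, once.
The state is a dict: "clock": time; "joint_positions": joint angles; "qd": joint speeds; "effort": joint torques, N m; "tcp_pos": TCP position; "eef_rot": TCP orientation; "wrist_force": force on the tool from outside, world axes, zero at the start; "moment": the same for the moment, N m; "finger_gap": finger opening in m; "grasp_force": force on a finger pad.
Only numpy, scipy, OpenCV 4.12 (cv2) and the standard library are available. Lean on these libraries where they do the work, as an engineer would, in place of code of your own. Each camera call takes 0.05 s, during which the arm holds its last target. There are 200 camera calls.

## Working session

There is one attempt and no reset: what is moved stays moved. The work goes in short steps, Python scripts to look and compute and a tool call to move; the robot and the scene stay as the last step left them, time stands still between calls to the robot, and variables do not carry over. Pictures are saved under pics/ and viewed, at most 14 in all, crops included, and the job is handed in when it is done.

Besides the shell and the picture viewer there is one more tool, called after "Request:" as a command line: name --argument value ..., lists and objects as JSON in quotes. servo_tool: Moves the arm, as the interface text tells. Its arguments: {"type":"object","properties":{"motion":{"type":"string"},"newtons":{"type":"number"}},"required":["motion"]}

```bash
ls; mkdir -p pics; cat > h.py <<'E'
import numpy as np, cv2
from cell import monitor, cams, order, env
def save(n,f,crop=None,s=1):
    im=cams.get_image(n)[:,:,::-1]
    if crop: a,b,c,d=crop; im=im[b:d,a:c]
    im=cv2.resize(im,None,fx=s,fy=s,interpolation=cv2.INTER_CUBIC); cv2.imwrite('pics/'+f,im)
def ray(c,u,v):
    K=np.array(c['mtx']);V=np.array(c['view']);k=c['k1']
    d=np.array([(u-K[0,2])/K[0,0],(v-K[1,2])/K[1,1]]);x=d.copy()
    for _ in range(30): x=d/(1+k*(x@x))
    R=V[:3,:3]; return -R.T@V[:3,3], R.T@np.array([x[0],x[1],1])
def at(c,u,v,z):
    o,r=ray(c,u,v); return (o+r*(z-o[2])/r[2]).round(4)
def proj(c,p):
    V=np.array(c['view']);K=np.array(c['mtx']);q=V[:3,:3]@np.array(p)+V[:3,3];x=q[:2]/q[2]
    x=x*(1+c['k1']*(x@x)); return (K[:2,:2]@x+K[:2,2]).round(1)
E
python3 - <<'E'
from h import *
save('top','t0.png',s=1.5);save('side','s0.png',s=1.5)
print(monitor.get_obs(),env.grasp_offset)
for n in('top','side','wrist'):
    c=cams.calibration(n);print(n,np.array(c['mtx']).tolist(),c['k1'],ray(c,256,192))
E
```

```text
pics
{'clock': 0.1, 'joint_positions': array([-1.18188162,  0.46937939, -0.04860121,  1.53356808,  0.02410471,
        1.14101756, -0.08229595]), 'qd': array([ 0.00095718, -0.00147404,  0.0009411 , -0.00219421, -0.00150806,
        0.00202519,  0.00110205]), 'effort': array([ 3.27974267e-04, -5.11514604e+01, -4.71339875e-02, -2.38389391e+01,
        1.07965837e-02,  4.36189701e-03, -2.23402225e-05]), 'tcp_pos': array([0.2736621 , 0.61645938, 0.23035655]), 'eef_rot': array([ 2.07371253e-01,  9.78261911e-01, -8.79970779e-04, -1.53727458e-04]), 'wrist_force': array([-0.88998853, -0.21458219, -0.06949908]), 'moment': array([-0.03527096,  0.02361017,  0.04005363]), 'grasp_force': 0.0, 'finger_gap': 0.08555554783756784} 0.0187
top [[379.7647869869901, 0.0, 255.67720041973786], [0.0, 379.7647869869901, 188.62682098118884], [0.0, 0.0, 1.0]] 0.00830368607400338 (array([0.51594992, 0.07475455, 1.20131603]), array([ 0.08133205, -0.0181549 , -0.99656165]))
side [[498.3061077877141, 0.0, 252.2993581207274], [0.0, 498.3061077877141, 192.27108564186747], [0.0, 0.0, 1.0]] 0.06953380572604169 (array([ 0.00170797, -0.84276519,  1.23637729]), array([ 0.40234239,  0.57110555, -0.71555188]))
wrist [[279.47080819485757, 0.0, 255.24943224868557], [0.0, 279.47080819485757, 196.44332298043665], [0.0, 0.0, 1.0]] -0.04355951544022438 (array([0.20695273, 0.64754109, 0.37345831]), array([ 0.25004429, -0.11019689, -0.96207822]))
```

View pics/t0.png

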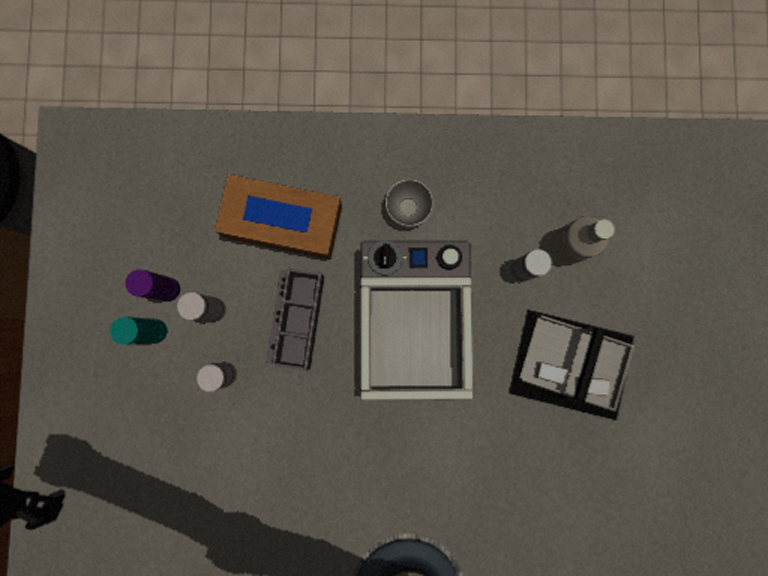

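View pics/s0.png

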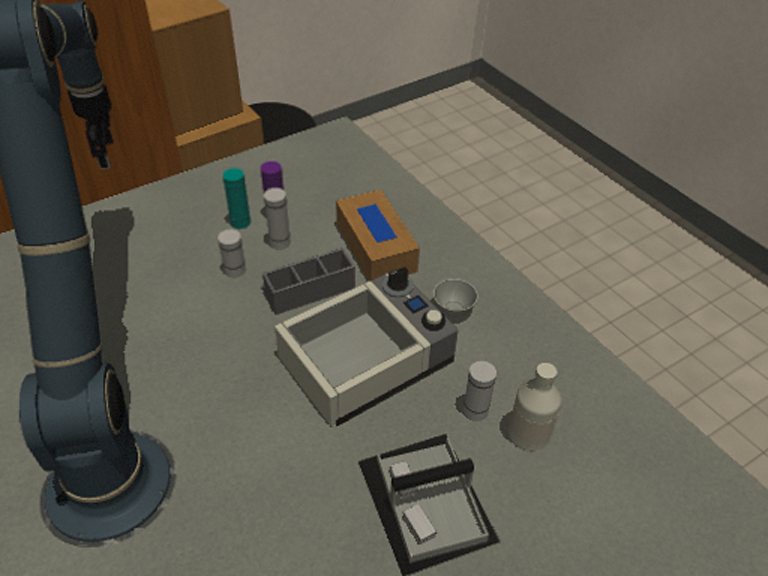

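Seen in the top view (×1.5 pixels): grey cans at (193,307), (210,378) and (538,263). The look-alikes are purple (140,283) and teal (124,330). The grey ones fit the description. I'll confirm with enlarged crops.

```bash
python3 - <<'E'
from h import *
im=cams.get_image('top')[:,:,::-1]
for f,(a,b,c,d) in {'c1.png':(65,160,225,260),'c2.png':(232,150,430,285)}.items():
    cv2.imwrite('pics/'+f,cv2.resize(im[b:d,a:c],None,fx=4,fy=4,interpolation=cv2.INTER_CUBIC))
E
```

```text
(no output)
```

View pics/c1.png

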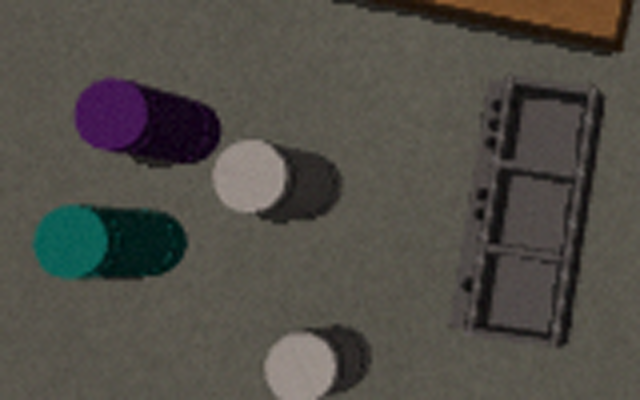

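View pics/c2.png

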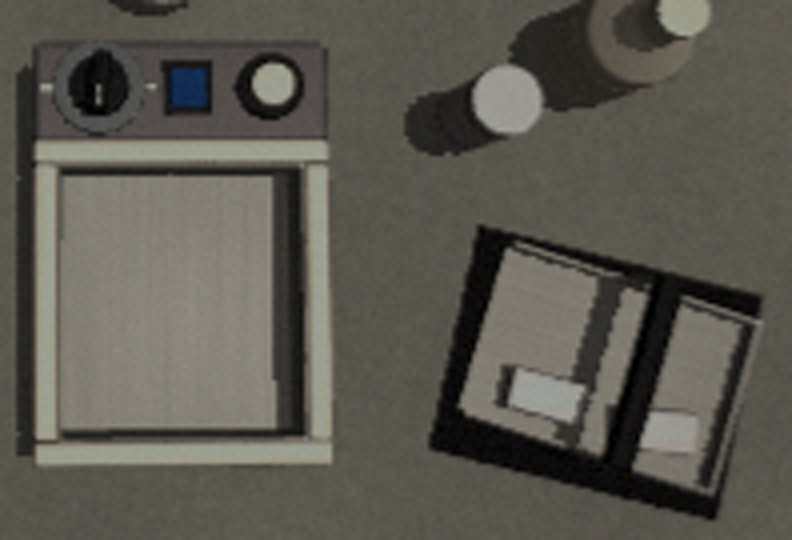

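Crops confirm three grey cans: in c1 at (251,176) and (301,367), in c2 at (508,100). The rack's single stud is at its near end. The tray's open end faces the bath, and two boxes sit at c2 (547,395) and (668,431).

```bash
python3 - <<'E'
from h import *
c=cams.calibration('top');s=cams.calibration('side')
A=lambda u,v,z:at(c,65+(u+.5)/4-.5,160+(v+.5)/4-.5,z)
B=lambda u,v,z:at(c,232+(u+.5)/4-.5,150+(v+.5)/4-.5,z)
for n,p in {'canA':(A,251,176),'canB':(A,301,367),'canC':(B,508,100)}.items():
    for z in(.105,.127,.15):
        q=p[0](p[1],p[2],z); print(n,z,q,'side top*1.5',proj(s,q)*1.5,'foot',proj(s,[q[0],q[1],0])*1.5)
R=[A(*p,.07) for p in((509,80),(598,90),(563,342),(472,328))];print('rack',R,np.mean(R,0))
R=[B(*p,.1) for p in((34,141),(329,141),(332,463),(36,463))];print('bath',R,np.mean(R,0))
R=[B(*p,.004) for p in((480,226),(762,296),(716,518),(430,448))];print('mat',R,np.mean(R,0))
print('dial',B(98,83,.144),'btn',B(274,82,.118),B(274,82,.1))
print('bar ends',B(667,273,.096),B(620,468,.096))
print('box',B(547,395,.028),B(668,431,.028))
print('lip',B(512,242,.004),B(460,410,.004))
print('bottle',B(640,30,.12))
E
```

```text
canA 0.105 [0.5677 0.4234 0.105 ] side top*1.5 [273.3  206.25] foot [276.9  239.55]
canA 0.127 [0.5667 0.4164 0.127 ] side top*1.5 [273.6 200.7] foot [277.95 241.35]
canA 0.15 [0.5656 0.4091 0.15  ] side top*1.5 [273.75 194.7 ] foot [279.   243.15]
canB 0.105 [0.4326 0.3827 0.105 ] side top*1.5 [228.3  236.55] foot [234. 270.]
canB 0.127 [0.4342 0.3765 0.127 ] side top*1.5 [228.9  230.55] foot [235.8  271.35]
canB 0.15 [0.436  0.3701 0.15  ] side top*1.5 [229.65 223.95] foot [237.75 272.7 ]
canC 0.105 [ 0.6598 -0.2446  0.105 ] side top*1.5 [483.45 381.  ] foot [477.3  413.25]
canC 0.127 [ 0.6569 -0.2381  0.127 ] side top*1.5 [481.5  372.15] foot [474.15 411.6 ]
canC 0.15 [ 0.6539 -0.2314  0.15  ] side top*1.5 [479.4 362.7] foot [470.85 409.95]
rack [array([0.6432, 0.2462, 0.07  ]), array([0.6364, 0.1797, 0.07  ]), array([0.4497, 0.2016, 0.07  ]), array([0.4593, 0.2686, 0.07  ])] [0.54715  0.224025 0.07    ]
bath [array([0.6261, 0.1011, 0.1   ]), array([ 0.6287, -0.1143,  0.1   ]), array([ 0.3968, -0.1155,  0.1   ]), array([0.395 , 0.0965, 0.1   ])] [ 0.51165 -0.00805  0.1    ]
mat [array([ 0.5723, -0.2503,  0.004 ]), array([ 0.5195, -0.4731,  0.004 ]), array([ 0.3469, -0.4317,  0.004 ]), array([ 0.3986, -0.2088,  0.004 ])] [ 0.459325 -0.340975  0.004   ]
dial [0.6632 0.0558 0.144 ] btn [ 0.6691 -0.0716  0.118 ] [ 0.6717 -0.074   0.1   ]
bar ends [ 0.5352 -0.3618  0.096 ] [ 0.3947 -0.3243  0.096 ]
box [ 0.4419 -0.2937  0.028 ] [ 0.4155 -0.3864  0.028 ]
lip [ 0.56   -0.2755  0.004 ] [ 0.4282 -0.2327  0.004 ]
bottle [ 0.7101 -0.3368  0.12  ]
```

Request:
servo_tool --motion "0 15.9 -23.4 0 0.296; 0 15.9 -23.4 0 0.296; 0 15.9 -23.4 0 0.296; 0 15.9 -23.4 0 0.296; 0 15.9 -23.4 0 0.296; 0 15.9 -23.4 0 0.296; 0 15.9 -23.4 0 0.296; 0 15.9 -23.4 0 0.296" --newtons 40

```text
clock: 0.82
tcp_pos: [0.4385, 0.3746, 0.2312]
eef_rot: [0.067, 0.998, -0.002, 0.001]
wrist_force: [0.9, -0.7, 0.3]
finger_gap: 0.0855
grasp_force: 0.0
```

```bash
python3 - <<'E'
from h import *
o=monitor.get_obs();print(o['tcp_pos'],o['eef_rot'],o['wrist_force'])
c=cams.calibration('wrist')
save('wrist','w1.png',s=1.5)
import pickle;pickle.dump(c,open('w1.pkl','wb'))
print('pred short top',proj(c,[.4326,.3827,.105])*1.5)
E
```

```text
[0.43854461 0.37460602 0.23120615] [ 0.06731482  0.99772829 -0.00222625  0.00141889] [ 0.92249901 -0.65613009  0.30920598]
pred short top [393.   272.55]
```

View pics/w1.png

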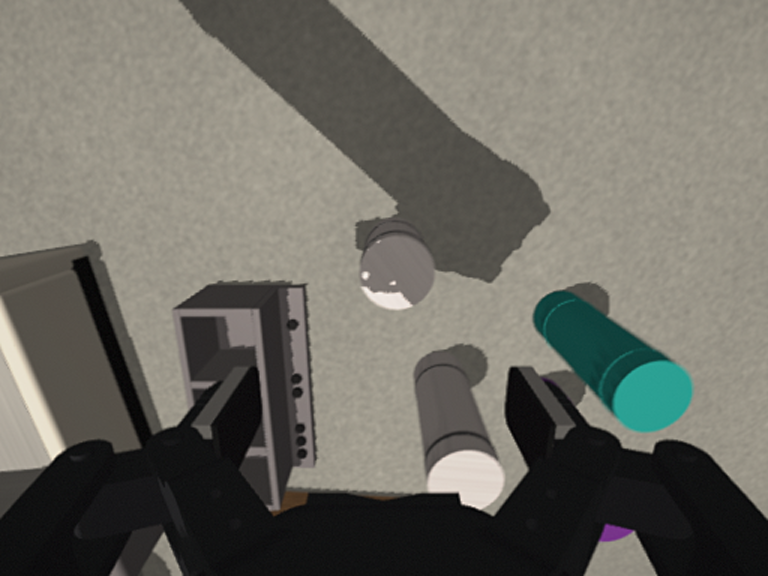

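```bash
python3 - <<'E'
from h import *
import pickle;c=pickle.load(open('w1.pkl','rb'))
W=lambda u,v,z:at(c,(u+.5)/1.5-.5,(v+.5)/1.5-.5,z)
print('short',W(397,271,.105)); print('tall',W(466,479,.15))
print('rack',W(176,310,.07),W(263,309,.07), W(282,505,.07),'studs',W(293,325,.04))
o=monitor.get_obs();print(o['tcp_pos'],o['qd'].round(3))
E
```

```text
short [0.4317 0.3853 0.105 ]
tall [0.5649 0.4126 0.15  ]
rack [0.4479 0.2112 0.07  ] [0.4562 0.2792 0.07  ] [0.6432 0.254  0.07  ] studs [0.4827 0.2911 0.04  ]
[0.43590836 0.37851804 0.23125095] [-0.057  0.013 -0.082 -0.02  -0.031 -0.004 -0.016]
```

Request:
servo_tool --motion "0 0 -15.8 0 0; 0 0 -15.8 0 0; 0 0 -15.8 0 0; 0 0 -15.8 0 0; 0 0 -15.8 0 0; 0 0 -15.8 0 0; 0 0 -15.8 0 0; 0 0 -15.8 0 0"

```text
clock: 1.53
tcp_pos: [0.4324, 0.2272, 0.2313]
eef_rot: [0.059, 0.998, 0.0, -0.0]
wrist_force: [-0.5, -0.2, 0.5]
finger_gap: 0.0854
grasp_force: 0.0
```

```bash
python3 - <<'E'
from h import *
o=monitor.get_obs();print(o['tcp_pos'],o['eef_rot'],o['qd'].round(3))
c=cams.calibration('wrist')
save('wrist','w2.png',s=1.5)
import pickle;pickle.dump(c,open('w2.pkl','wb'))
print([ (proj(c,p)*1.5).tolist() for p in ([.4497,.2016,.07],[.4593,.2686,.07])])
E
```

```text
[0.43241547 0.22717705 0.23134964] [ 5.91596028e-02  9.98248440e-01  4.36283414e-04 -5.23387221e-05] [-0.004  0.004  0.003  0.001  0.002  0.     0.003]
[[350.70000000000005, 296.85], [439.65000000000003, 298.79999999999995]]
```

View pics/w2.png

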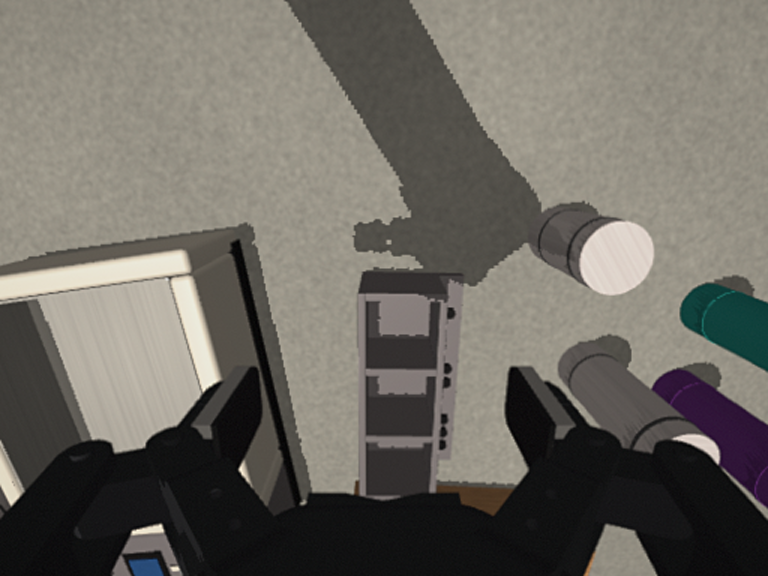

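```bash
python3 - <<'E'
from h import *
import pickle;c=pickle.load(open('w2.pkl','rb'))
W=lambda u,v,z:at(c,(u+.5)/1.5-.5,(v+.5)/1.5-.5,z)
a,b=W(359,294,.07),W(446,294,.07);print(a,b,np.linalg.norm(a-b))
print('L wall', W(360,371,.07),W(360,441,.07),'R',W(443,371,.07),W(438,441,.07))
print('short',W(616,257,.105),'bath corner',W(188,250,.1),'studs',W(451,313,.035))
E
```

```text
[0.4479 0.208  0.07  ] [0.4558 0.2736 0.07  ] 0.06607397369615363
L wall [0.512  0.2001 0.07  ] [0.5776 0.1911 0.07  ] R [0.5201 0.2663 0.07  ] [0.5857 0.2571 0.07  ]
short [0.4327 0.3837 0.105 ] bath corner [0.3952 0.1013 0.1   ] studs [0.4843 0.2808 0.035 ]
```

Request:
servo_tool --motion "0 0 15.8 0 0; 0 0 15.8 0 0; 0 0 15.8 0 0; 0 0 15.8 0 0; 0 0 15.8 -4 0; 0 0 15.8 -8 0; 0 0 15.8 -12 0; 0 0 15.8 -14 0"

```text
clock: 2.25
tcp_pos: [0.4297, 0.3827, 0.0863]
eef_rot: [0.059, 0.998, -0.002, -0.003]
wrist_force: [-0.7, -0.2, -0.4]
finger_gap: 0.0858
grasp_force: 0.0
```

Request:
servo_tool --motion "0 0 0 -1.5 0; 0 0 0 -3 0; 0 0 0 -3 0; 0 0 0 -3 0; 255 0 0 -3 0; 255 0 0 -3 0; 255 0 0 -3 0; 255 0 0 -3 0" --newtons 40

```text
clock: 2.92
tcp_pos: [0.4333, 0.3836, 0.0626]
eef_rot: [0.061, 0.998, 0.001, 0.001]
wrist_force: [-0.5, 0.6, 4.0]
finger_gap: 0.0492
grasp_force: 41.1
```

Request:
servo_tool --motion "255 0 0 0 0; 255 0 0 0 0; 255 0 0 0 0; 255 0 0 0.5 0; 255 0 0 1 0; 255 0 0 2 0"

```text
clock: 3.42
tcp_pos: [0.432, 0.382, 0.0807]
eef_rot: [0.061, 0.998, -0.001, -0.001]
wrist_force: [-0.5, 0.4, -2.1]
finger_gap: 0.0489
grasp_force: 41.8
```

Request:
servo_tool --motion "255 0 0 4 0; 255 0 0 7.5 0; 255 5.3 -14.7 7.5 0; 255 5.3 -14.7 7.5 0; 255 5.3 -14.7 7.5 0; 255 5.3 -14.7 7.5 0; 255 5.3 -14.7 7.5 0; 255 5.3 -14.7 7.5 0"

```text
clock: 4.08
tcp_pos: [0.4867, 0.2333, 0.1569]
eef_rot: [0.064, 0.998, -0.0, 0.0]
wrist_force: [-0.1, 0.9, -2.1]
finger_gap: 0.0495
grasp_force: 43.0
```

Request:
servo_tool --motion "255 0 0 0 0; 255 0 0 0 0; 255 0 0 0 0; 255 0 0 0 0; 255 0 0 0 0; 255 0 0 0 0"

```text
clock: 4.58
tcp_pos: [0.4856, 0.2365, 0.1563]
eef_rot: [0.06, 0.998, 0.0, -0.0]
wrist_force: [0.1, 0.1, -2.2]
finger_gap: 0.0493
grasp_force: 43.0
```

```bash
python3 - <<'E'
from h import *
o=monitor.get_obs();print(o['tcp_pos'],o['qd'].round(3))
save('side','s1.png',(150,140,280,240),6)
E
```

```text
[0.48561079 0.23650325 0.15626532] [ 0.003  0.001  0.002  0.001  0.001 -0.001 -0.001]
```

View pics/s1.png

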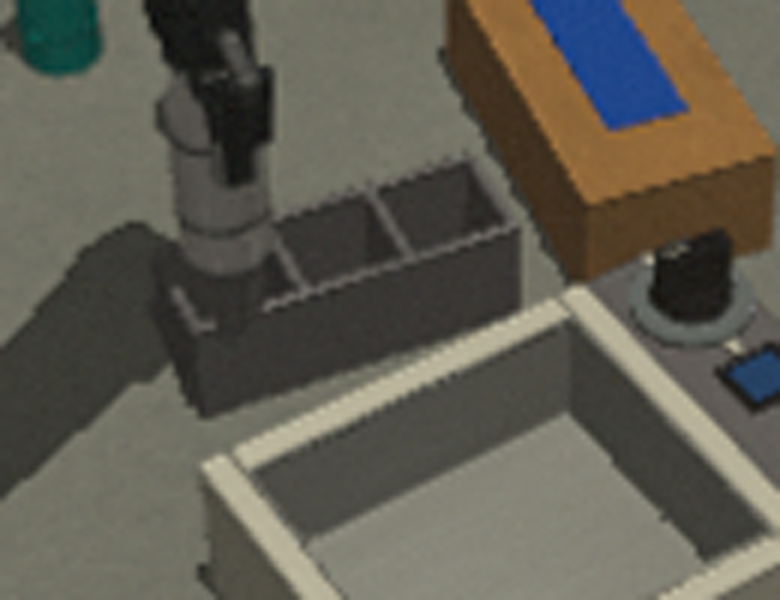

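The short can hangs over pocket 1 (crop pixels around 225,260). I'll lower it in steps and watch the force.

Request:
servo_tool --motion "255 0 0 -1 0; 255 0 0 -2 0; 255 0 0 -2.5 0; 255 0 0 -3 0; 255 0 0 -3.4 0; 255 0 0 -3.4 0; 255 0 0 -3.4 0"

```text
clock: 5.22
tcp_pos: [0.4858, 0.2359, 0.1221]
eef_rot: [0.061, 0.998, -0.0, -0.0]
wrist_force: [0.2, 1.1, -2.4]
finger_gap: 0.0491
grasp_force: 43.0
```

```bash
python3 - <<'E'
from h import *
s=cams.calibration('side')
S=lambda u,v,z:at(s,150+(u+.5)/6-.5,140+(v+.5)/6-.5,z)
print(S(200,330,.07),S(520,226,.07),S(470,157,.07),'walls -y end',S(305,292,.07),S(410,258,.07))
E
```

```text
[0.4514 0.2059 0.07  ] [0.6401 0.1815 0.07  ] [0.6463 0.2451 0.07  ] walls -y end [0.5132 0.2007 0.07  ] [0.5751 0.1927 0.07  ]
```

Request:
servo_tool --motion "255 0 0 -1 0; 255 0 0 -2 0; 255 0 0 -3 0; 255 0 0 -4 0; 255 0 0 -4.8 0; 255 0 0 -5.3 0; 255 0 0 -5.4 0; 255 0 0 -5.4 0"

```text
clock: 5.88
tcp_pos: [0.4859, 0.2359, 0.0679]
eef_rot: [0.061, 0.998, -0.0, -0.0]
wrist_force: [0.5, 0.2, -1.8]
finger_gap: 0.0494
grasp_force: 42.9
```

Request:
servo_tool --motion "0 0 0 0 0; 0 0 0 0 0; 0 0 0 0 0; 0 0 0 0 0; 0 0 0 4 0; 0 0 0 8 0; 0 0 0 12 0; 0 0 0 15 0"

```text
clock: 6.55
tcp_pos: [0.4867, 0.2365, 0.222]
eef_rot: [0.061, 0.998, 0.001, 0.002]
wrist_force: [1.4, -0.5, 0.5]
finger_gap: 0.0856
grasp_force: 0.0
```

```bash
python3 - <<'E'
from h import *
im=cams.get_image('top')[:,:,::-1]
t=[im[150:270,60:225],im[150:270,330:430]]
cv2.imwrite('pics/t1.png',cv2.resize(np.hstack(t),None,fx=3,fy=3,interpolation=cv2.INTER_CUBIC))
E
```

```text
(no output)
```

View pics/t1.png

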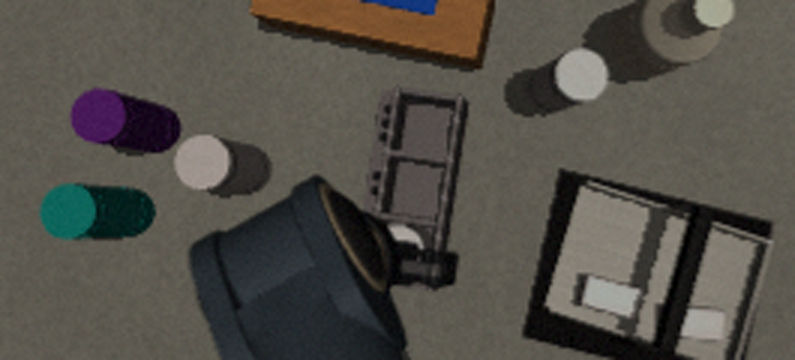

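Request:
servo_tool --motion "0 17.1 -47.4 2 -0.52; 0 17.1 -47.4 2 -0.52; 0 17.1 -47.4 2 -0.52; 0 17.1 -47.4 2 -0.52; 0 17.1 -47.4 2 -0.52; 0 17.1 -47.4 2 -0.52; 0 17.1 -47.4 2 -0.52; 0 17.1 -47.4 2 -0.52"

```text
clock: 7.27
tcp_pos: [0.5992, -0.0792, 0.2317]
eef_rot: [0.315, 0.949, 0.0, 0.0]
wrist_force: [1.1, -0.5, -0.1]
finger_gap: 0.0854
grasp_force: 0.0
```

Request:
servo_tool --motion "0 0 0 0 0; 0 0 0 0 0; 0 0 0 0 0; 0 0 0 0 0; 0 0 0 0 0; 0 0 0 0 0; 0 0 0 0 0; 0 0 0 0 0"

```text
clock: 7.93
tcp_pos: [0.5989, -0.0766, 0.2317]
eef_rot: [0.315, 0.949, 0.0, 0.0]
wrist_force: [0.2, 0.1, -0.2]
finger_gap: 0.0851
grasp_force: 0.0
```

```bash
python3 - <<'E'
from h import *
o=monitor.get_obs();print(o['tcp_pos'],o['eef_rot'],o['qd'].round(3))
c=cams.calibration('wrist')
save('wrist','w3.png',s=1.5)
import pickle;pickle.dump(c,open('w3.pkl','wb'))
print(proj(c,[.657,-.238,.127])*1.5)
E
```

```text
[ 0.5988669  -0.07659917  0.23165345] [3.14849614e-01 9.49141557e-01 1.51655976e-04 5.54968643e-05] [ 0.004 -0.001  0.002 -0.003 -0.     0.     0.001]
[251.1 482.7]
```

View pics/w3.png

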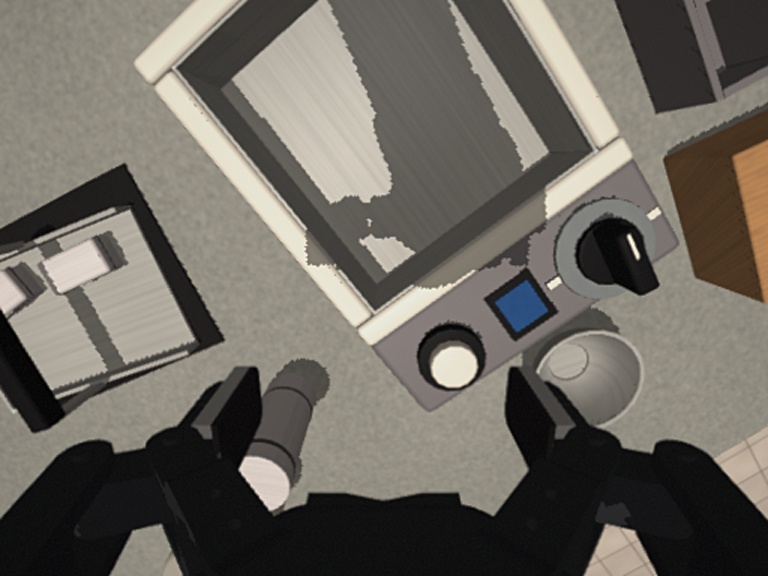

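```bash
python3 - <<'E'
from h import *
import pickle;c=pickle.load(open('w3.pkl','rb'))
W=lambda u,v,z:at(c,(u+.5)/1.5-.5,(v+.5)/1.5-.5,z)
print('btn',W(454,366,.118),'dial disc z.112',W(605,252,.112),'bar top',W(628,258,.144))
print('marks',W(655,213,.1),W(554,283,.1))
print('rim corners', W(136,66,.1), W(364,336,.1), W(630,143,.1))
print('can',W(253,483,.127)); 
t=cams.calibration('top')
print('bottle cap',at(t,232+685/4,150+12/4,.2))
E
```

```text
btn [ 0.6711 -0.0696  0.118 ] dial disc z.112 [0.666  0.0526 0.112 ] bar top [0.6618 0.0515 0.144 ]
marks [0.6687 0.0963 0.1   ] [0.6697 0.0175 0.1   ]
rim corners [ 0.4019 -0.1143  0.1   ] [ 0.6228 -0.1101  0.1   ] [0.6196 0.1031 0.1   ]
can [ 0.6577 -0.237   0.127 ]
bottle cap [ 0.7074 -0.338   0.2   ]
```

Request:
servo_tool --motion "0 5.8 -16.1 0 0; 0 5.8 -16.1 0 0; 0 5.8 -16.1 0 0; 0 5.8 -16.1 0 0; 0 5.8 -16.1 0 0; 0 5.8 -16.1 0 0; 0 5.8 -16.1 -3 0; 0 5.8 -16.1 -6 0"

```text
clock: 8.65
tcp_pos: [0.6585, -0.2371, 0.173]
eef_rot: [0.315, 0.949, 0.001, 0.002]
wrist_force: [1.1, -0.1, -1.0]
finger_gap: 0.0854
grasp_force: 0.0
```

Request:
servo_tool --motion "0 0 0 -3 0; 0 0 0 -6 0; 0 0 0 -8.8 0; 0 0 0 -8.8 0; 0 0 0 -8.8 0; 0 0 0 -8.8 0; 0 0 0 -8.8 0"

```text
clock: 9.23
tcp_pos: [0.6586, -0.2384, 0.0863]
eef_rot: [0.315, 0.949, 0.0, 0.002]
wrist_force: [0.1, 0.2, -0.4]
finger_gap: 0.0856
grasp_force: 0.0
```

Request:
servo_tool --motion "255 0 0 0 0; 255 0 0 0 0; 255 0 0 0 0; 255 0 0 0 0; 255 0 0 0 0; 255 0 0 1 0; 255 0 0 4 0; 255 0 0 8 0" --newtons 40

```text
clock: 9.9
tcp_pos: [0.6537, -0.2372, 0.1601]
eef_rot: [0.315, 0.949, -0.0, -0.005]
wrist_force: [0.9, -0.5, -1.9]
finger_gap: 0.0489
grasp_force: 42.0
```

Request:
servo_tool --motion "255 0 0 4 0; 255 -5.4 23.3 7 0.52; 255 -5.4 23.3 7 0.52; 255 -5.4 23.3 7 0.52; 255 -5.4 23.3 7 0.52; 255 -5.4 23.3 7 0.52; 255 -5.4 23.3 7 0.52; 255 -5.4 23.3 7 0.52"

```text
clock: 10.57
tcp_pos: [0.6012, 0.0048, 0.2343]
eef_rot: [0.055, 0.998, 0.003, -0.001]
wrist_force: [-0.2, 0.2, -1.8]
finger_gap: 0.0491
grasp_force: 42.0
```

Request:
servo_tool --motion "255 -5.5 23.3 -1 0; 255 -5.5 23.3 -1 0; 255 -5.5 23.3 -1 0; 255 -5.5 23.3 -1 0; 255 -5.5 23.3 -1 0; 255 -5.5 23.3 -1 0; 255 -5.5 23.3 -3 0; 255 -5.5 23.3 -4 0"

```text
clock: 11.23
tcp_pos: [0.546, 0.23, 0.1921]
eef_rot: [0.058, 0.998, -0.0, -0.001]
wrist_force: [0.1, -1.3, -2.6]
finger_gap: 0.0494
grasp_force: 42.5
```

Request:
servo_tool --motion "255 0 0 0 0; 255 0 0 0 0; 255 0 0 0 0; 255 0 0 0 0; 255 0 0 0 0; 255 0 0 0 0; 255 0 0 0 0; 255 0 0 0 0"

```text
clock: 11.9
tcp_pos: [0.548, 0.2276, 0.1938]
eef_rot: [0.061, 0.998, 0.0, 0.0]
wrist_force: [0.1, -0.4, -2.2]
finger_gap: 0.0495
grasp_force: 42.4
```

Request:
servo_tool --motion "255 0 0 -1.5 0; 255 0 0 -3 0; 255 0 0 -3.7 0; 255 0 0 -4.2 0; 255 0 0 -4.7 0; 255 0 0 -5 0; 255 0 0 -5 0"

```text
clock: 12.48
tcp_pos: [0.5478, 0.2276, 0.1433]
eef_rot: [0.061, 0.998, -0.0, -0.0]
wrist_force: [0.2, -0.8, -2.6]
finger_gap: 0.0491
grasp_force: 42.6
```

Request:
servo_tool --motion "255 0 0 -1.5 0; 255 0 0 -3 0; 255 0 0 -4 0; 255 0 0 -4.8 0; 255 0 0 -5.3 0; 255 0 0 -5.3 0; 255 0 0 -5.3 0; 255 0 0 -5.3 0"

```text
clock: 13.15
tcp_pos: [0.5483, 0.2278, 0.0911]
eef_rot: [0.061, 0.998, 0.0, 0.0]
wrist_force: [0.2, -0.0, -2.6]
finger_gap: 0.0493
grasp_force: 41.9
```

Request:
servo_tool --motion "0 0 0 0 0; 0 0 0 0 0; 0 0 0 0 0; 0 0 0 0 0; 0 0 0 4 0; 0 0 0 8 0; 0 0 0 12 0; 0 0 0 12 0"

```text
clock: 13.82
tcp_pos: [0.5525, 0.2297, 0.2195]
eef_rot: [0.061, 0.998, 0.004, 0.007]
wrist_force: [1.7, 0.6, 0.4]
finger_gap: 0.0853
grasp_force: 0.0
```

```bash
python3 - <<'E'
from h import *
o=monitor.get_obs();print(o['tcp_pos'])
im=cams.get_image('top').astype(int)
# bright grey blob near tall
m=((im.min(2)>125)&(im.max(2)-im.min(2)<40)).astype(np.uint8)
n,l,st,ce=cv2.connectedComponentsWithStats(m)
c=cams.calibration('top')
for i in range(1,n):
    if st[i,4]>40: print(st[i],ce[i].round(1),at(c,*ce[i],.15))
E
```

```text
[0.55252028 0.22972312 0.21950628]
[397 147  12  12 120] [402.5 152.4] [ 0.7186 -0.3565  0.15  ]
[295 166  10  10  77] [299.9 170.4] [ 0.6638 -0.0667  0.15  ]
[241 185  73   5 331] [278.8 187.2] [ 0.6159 -0.0079  0.15  ]
[241 191   5  69 341] [243.  225.2] [0.5096 0.0905 0.15  ]
[309 192   6  68 314] [311.5 225.5] [ 0.5106 -0.0988  0.15  ]
[118 195  13  18 172] [124.7 204. ] [0.5644 0.4165 0.15  ]
[ 249  195   52   62 2346] [277.1 228.5] [ 0.5015 -0.0037  0.15  ]
[359 242  19  13 158] [367.9 248.3] [ 0.4499 -0.254   0.15  ]
[392 253  15  10 123] [399.4 257.7] [ 0.4252 -0.3407  0.15  ]
[241 261  74   5 366] [277.9 263. ] [ 0.4077 -0.0062  0.15  ]
```

Request:
servo_tool --motion "0 1.7 18.1 0 0; 0 1.7 18.1 0 0; 0 1.7 18.1 0 0; 0 1.7 18.1 0 0; 0 1.7 18.1 0 0; 0 1.7 18.1 0 0; 0 1.7 18.1 0 0; 0 1.7 18.1 -3 0"

```text
clock: 14.53
tcp_pos: [0.5684, 0.4092, 0.1857]
eef_rot: [0.062, 0.998, 0.003, 0.004]
wrist_force: [1.2, 0.9, 0.3]
finger_gap: 0.0852
grasp_force: 0.0
```

Request:
servo_tool --motion "0 0 0 -3 0; 0 0 0 -6 0; 0 0 0 -7.3 0; 0 0 0 -7.3 0; 0 0 0 -7.3 0; 0 0 0 -7.3 0; 0 0 0 -7.3 0"

```text
clock: 15.12
tcp_pos: [0.5662, 0.4093, 0.11]
eef_rot: [0.061, 0.998, 0.001, 0.002]
wrist_force: [-0.6, -0.1, 0.6]
finger_gap: 0.0848
grasp_force: 0.0
```

Request:
servo_tool --motion "255 0 0 0 0; 255 0 0 0 0; 255 0 0 0 0; 255 0 0 0 0; 255 0 0 0 0; 255 0 0 1 0; 255 0 0 4 0; 255 0 0 8 0" --newtons 40

```text
clock: 15.78
tcp_pos: [0.5621, 0.4063, 0.1835]
eef_rot: [0.061, 0.998, -0.004, -0.004]
wrist_force: [0.6, 0.2, -3.0]
finger_gap: 0.049
grasp_force: 42.5
```

Request:
servo_tool --motion "255 0 0 3.5 0; 255 4.6 -19 3.5 0; 255 4.6 -19 3.5 0; 255 4.6 -19 3.5 0; 255 4.6 -19 3.5 0; 255 4.6 -19 3.5 0; 255 4.6 -19 3.5 0; 255 4.6 -19 3.5 0"

```text
clock: 16.45
tcp_pos: [0.6112, 0.2147, 0.2221]
eef_rot: [0.064, 0.998, -0.001, -0.001]
wrist_force: [-0.0, 1.2, -4.0]
finger_gap: 0.0489
grasp_force: 43.4
```

Request:
servo_tool --motion "255 0 0 0 0; 255 0 0 0 0; 255 0 0 0 0; 255 0 0 0 0; 255 0 0 0 0; 255 0 0 0 0; 255 0 0 0 0; 255 0 0 0 0"

```text
clock: 17.12
tcp_pos: [0.6108, 0.2188, 0.2226]
eef_rot: [0.061, 0.998, 0.0, -0.0]
wrist_force: [-0.1, -0.7, -2.4]
finger_gap: 0.0496
grasp_force: 43.4
```

Request:
servo_tool --motion "255 0 0 -1.5 0; 255 0 0 -3 0; 255 0 0 -3.7 0; 255 0 0 -4.2 0; 255 0 0 -4.7 0; 255 0 0 -5.2 0; 255 0 0 -5.2 0"

```text
clock: 17.7
tcp_pos: [0.6106, 0.2186, 0.1699]
eef_rot: [0.061, 0.998, -0.0, -0.001]
wrist_force: [-0.6, 0.4, -3.2]
finger_gap: 0.0488
grasp_force: 43.3
```

Request:
servo_tool --motion "255 0 0 -1.5 0; 255 0 0 -3 0; 255 0 0 -4 0; 255 0 0 -5 0; 255 0 0 -5.6 0; 255 0 0 -5.6 0; 255 0 0 -5.6 0; 255 0 0 -5.6 0"

```text
clock: 18.37
tcp_pos: [0.6113, 0.2187, 0.1151]
eef_rot: [0.061, 0.998, 0.0, 0.0]
wrist_force: [0.1, 0.6, -2.7]
finger_gap: 0.0492
grasp_force: 43.1
```

Request:
servo_tool --motion "0 0 0 0 0; 0 0 0 0 0; 0 0 0 0 0; 0 0 0 0 0; 0 0 0 4 0; 0 0 0 8 0; 0 0 0 11 0; 0 0 0 11 0"

```text
clock: 19.03
tcp_pos: [0.6149, 0.2201, 0.2329]
eef_rot: [0.061, 0.998, 0.003, 0.006]
wrist_force: [1.0, -0.4, -0.4]
finger_gap: 0.0853
grasp_force: 0.0
```

Request:
servo_tool --motion "0 -7 -28 0 -0.138; 0 -7 -28 0 -0.138; 0 -7 -28 0 -0.138; 0 -7 -28 0 -0.138; 0 -7 -28 0 -0.138; 0 -7 -28 0 -0.138; 0 -7 -28 0 -0.138; 0 -7 -28 0 -0.138"

```text
clock: 19.7
tcp_pos: [0.5384, -0.0714, 0.2251]
eef_rot: [0.136, 0.991, -0.002, 0.0]
wrist_force: [0.2, -0.7, 0.2]
finger_gap: 0.0852
grasp_force: 0.0
```

Request:
servo_tool --motion "0 -7.7 -28.1 0 0; 0 -7.7 -28.1 0 0; 0 -7.7 -28.1 0 0; 0 -7.7 -28.1 0 0; 0 -7.7 -28.1 0 0; 0 -7.7 -28.1 0 0; 0 -7.7 -28.1 0 0; 0 -7.7 -28.1 0 0"

```text
clock: 20.37
tcp_pos: [0.4592, -0.3521, 0.2252]
eef_rot: [0.136, 0.991, -0.003, -0.0]
wrist_force: [0.1, -0.7, 0.2]
finger_gap: 0.0853
grasp_force: 0.0
```

Request:
servo_tool --motion "0 0 0 0 0; 0 0 0 0 0; 0 0 0 0 0; 0 0 0 0 0"

```text
clock: 20.7
tcp_pos: [0.4649, -0.3404, 0.2245]
eef_rot: [0.128, 0.992, 0.0, 0.0]
wrist_force: [0.6, -0.1, -0.2]
finger_gap: 0.0854
grasp_force: 0.0
```

```bash
python3 - <<'E'
from h import *
o=monitor.get_obs();print(o['tcp_pos'],o['eef_rot'],o['qd'].round(3))
c=cams.calibration('wrist')
w=cams.get_image('wrist');t=cams.get_image('top')
import pickle;pickle.dump(c,open('w4.pkl','wb'))
a=cv2.resize(t[150:270,160:290],None,fx=2.5,fy=2.5);b=np.zeros((384,a.shape[1],3),np.uint8);b[:a.shape[0]]=a
im=np.hstack([w[:,:460],b])[:,:,::-1];print(im.shape);cv2.imwrite('pics/w4.png',im)
E
```

```text
[ 0.46489401 -0.34040288  0.22448212] [1.27872558e-01 9.91790506e-01 4.46314812e-04 3.60870581e-05] [-0.001 -0.     0.007 -0.002  0.001  0.003  0.002]
(384, 785, 3)
```

View pics/w4.png

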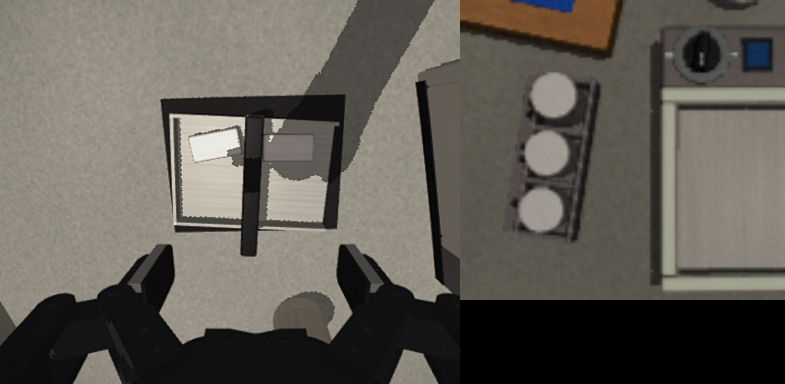

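All three cans stand in their pockets (tops at 553,95 / 547,152 / 541,210). The tray bar runs from (254,113) to (249,252) in the wrist view.

```bash
python3 - <<'E'
from h import *
import pickle;c=pickle.load(open('w4.pkl','rb'))
a,b=at(c,254,115,.1),at(c,249,254,.1);d=b-a
print(a,b,(a+b)/2,np.linalg.norm(d),np.degrees(np.arctan2(d[1],d[0])))
M=[at(c,*p,.004) for p in((162,100),(344,95))];print('mat near corners (-x side)',M)
print('tray floor',at(c,172,115,.028),at(c,176,228,.028), at(c,327,227,.008))
E
```

```text
[ 0.396  -0.3223  0.1   ] [ 0.5326 -0.364   0.1   ] [ 0.4643  -0.34315  0.1    ] 0.1428231423824584 -16.97590334899467
mat near corners (-x side) [array([ 0.3497, -0.4286,  0.004 ]), array([ 0.4014, -0.209 ,  0.004 ])]
tray floor [ 0.3716 -0.4158  0.028 ] [ 0.5086 -0.4588  0.028 ] [ 0.5675 -0.2627  0.008 ]
```

Request:
servo_tool --motion "0 0 -0.1 -4 -0.02; 0 0 -0.1 -8 -0.02; 0 0 -0.1 -12 -0.02; 0 0 -0.1 -15.4 -0.02; 0 0 -0.1 -15.4 -0.02; 0 0 -0.1 -15.4 -0.02; 0 0 -0.1 -15.4 -0.02; 0 0 -0.1 -15.4 -0.02"

```text
clock: 21.47
tcp_pos: [0.4657, -0.3444, 0.0733]
eef_rot: [0.139, 0.99, -0.001, 0.002]
wrist_force: [-0.6, -0.1, 0.5]
finger_gap: 0.0853
grasp_force: 0.0
```

Request:
servo_tool --motion "255 0 0 0 0; 255 0 0 0 0; 255 0 0 0 0; 255 0 0 0 0; 255 0 0 0 0; 255 0 0 0 0; 255 0 0 0 0; 255 0 0 0 0" --newtons 40

```text
clock: 22.13
tcp_pos: [0.464, -0.3435, 0.0709]
eef_rot: [0.139, 0.99, -0.0, 0.0]
wrist_force: [-0.8, 0.2, 4.4]
finger_gap: 0.0174
grasp_force: 40.5
```

Request:
servo_tool --motion "255 0 0 0.2 0; 255 0 0 0.6 0; 255 0 0 1 0; 255 0 0 1.5 0; 255 0 0 2 0; 255 0 0 2.4 0; 255 0 0 2.5 0; 255 0 0 2.5 0"

```text
clock: 22.8
tcp_pos: [0.4641, -0.3435, 0.0961]
eef_rot: [0.139, 0.99, -0.0, 0.0]
wrist_force: [0.3, -1.0, -3.2]
finger_gap: 0.0177
grasp_force: 39.5
```

Request:
servo_tool --motion "255 0 0 0.7 0; 255 0 0 2 0; 255 0 0 3.8 0; 255 0 0 5.8 0; 255 0 0 7.8 0; 255 0 0 9.6 0; 255 0 0 11 0; 255 0 0 11.5 0"

```text
clock: 23.47
tcp_pos: [0.4647, -0.3441, 0.2132]
eef_rot: [0.14, 0.99, -0.001, 0.002]
wrist_force: [0.1, 0.5, -3.5]
finger_gap: 0.0172
grasp_force: 39.5
```

Request:
servo_tool --motion "255 0.1 0.5 0 0.01; 255 0.4 1.5 0 0.03; 255 0.8 3 0 0.06; 255 1.2 5 0 0.1; 255 1.6 7 0 0.14; 255 2 9 0 0.18; 255 2.4 11 0 0.22; 255 2.8 13 0 0.25"

```text
clock: 24.13
tcp_pos: [0.4922, -0.2103, 0.2104]
eef_rot: [0.012, 1.0, 0.0, -0.0]
wrist_force: [0.5, 0.6, -4.1]
finger_gap: 0.0173
grasp_force: 39.5
```

Request:
servo_tool --motion "255 0.4 2 0 0.02; 255 0.8 4 0 0.03; 255 1.2 6 0 0.04; 255 1.5 7.8 0 0.04; 255 1.7 9.4 0 0.04; 255 1.8 10.8 0 0.04; 255 1.9 12 0 0.04; 255 1.9 13 0 0.04"

```text
clock: 24.8
tcp_pos: [0.5109, -0.0803, 0.2105]
eef_rot: [-0.007, 1.0, 0.0, 0.0]
wrist_force: [-0.4, 0.5, -3.5]
finger_gap: 0.0174
grasp_force: 39.5
```

Request:
servo_tool --motion "255 0 0.8 0 0; 255 0 1.3 0 0; 255 0 1.6 0 0; 255 0 1.8 0 0; 255 0 1.8 0 0; 255 0 1.8 0 0; 255 0 1.8 0 0"

```text
clock: 25.38
tcp_pos: [0.5108, -0.0661, 0.2106]
eef_rot: [-0.005, 1.0, -0.0, -0.0]
wrist_force: [-0.7, 0.1, -4.3]
finger_gap: 0.0171
grasp_force: 39.5
```

```bash
python3 - <<'E'
from h import *
o=monitor.get_obs();print(o['tcp_pos'],o['eef_rot'],o['moment'])
save('side','s2.png',(160,140,360,290),4)
E
```

```text
[ 0.51083322 -0.06608791  0.21055849] [-4.55914521e-03  9.99989595e-01 -1.53017785e-04 -2.84878036e-05] [ 0.02552017 -0.04289681 -0.00195568]
```

View pics/s2.png

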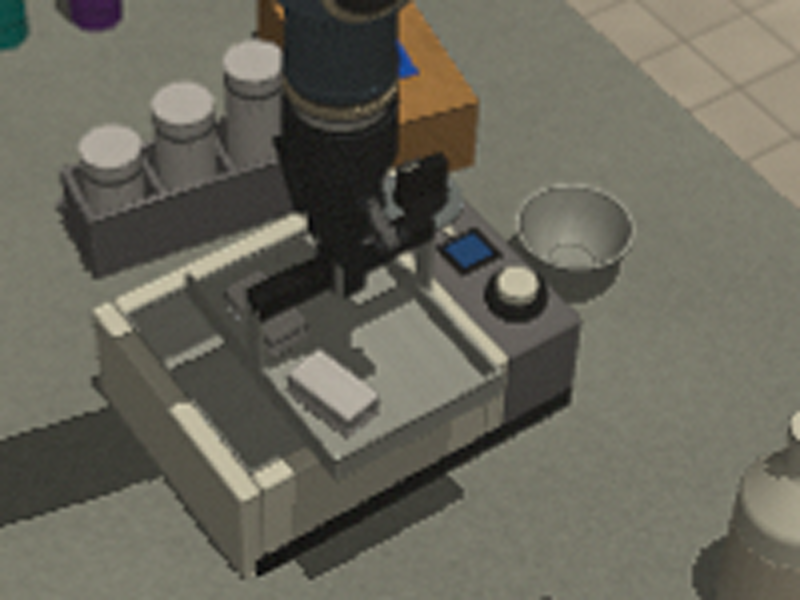

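Request:
servo_tool --motion "255 0 0.4 -0.3 0; 255 0 0.8 -1 0; 255 0 1.2 -2 0; 255 0 1.2 -3 0; 255 0 1.2 -3.8 0; 255 0 1.2 -4.2 0; 255 0 1.2 -4.2 0; 255 0 1.2 -4.2 0" --newtons 25

```text
clock: 26.1
tcp_pos: [0.5109, -0.0536, 0.1683]
eef_rot: [-0.005, 1.0, -0.0, -0.0]
wrist_force: [-0.1, -1.2, -3.6]
finger_gap: 0.0171
grasp_force: 39.5
```

Request:
servo_tool --motion "255 0 0.2 -0.2 0; 255 0 0.5 -0.3 0; 255 0 0.8 -0.45 0; 255 0 1.1 -0.6 0; 255 0 1.4 -0.9 0; 255 0 1.4 -0.9 0"

```text
clock: 26.6
tcp_pos: [0.5132, -0.0407, 0.1626]
eef_rot: [-0.005, 1.0, -0.001, 0.003]
wrist_force: [-3.6, -3.0, 13.6]
finger_gap: 0.0173
grasp_force: 66.2
```

```bash
python3 - <<'E'
from h import *
o=monitor.get_obs();print(o['tcp_pos'],o['eef_rot'],o['moment'],o['wrist_force'])
save('side','s3.png',(160,140,360,290),3)
E
```

```text
[ 0.513247   -0.04067119  0.16258619] [-0.00544504  0.99997992 -0.00142571  0.00291084] [-1.87184021  0.52527709 -0.12093855] [-3.55652122 -2.97132321 13.56873981]
```

View pics/s3.png

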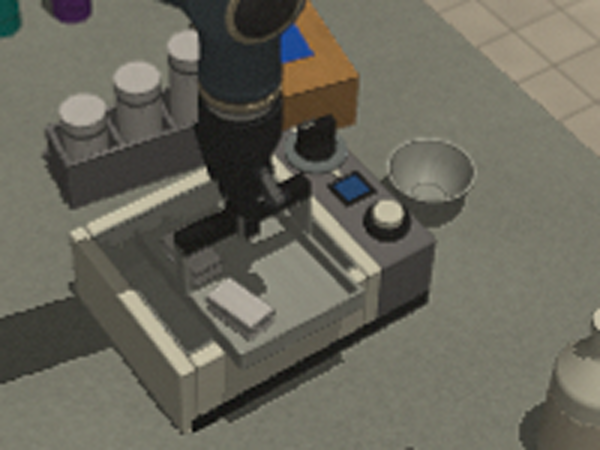

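Request:
servo_tool --motion "250 0 0.1 -0.1 0; 250 0 0.3 -0.2 0; 250 0 0.5 -0.4 0; 250 0 0.7 -0.5 0; 250 0 0.7 -0.5 0; 250 0 0.7 -0.5 0" --newtons 20

```text
clock: 27.15
tcp_pos: [0.5148, -0.0345, 0.1592]
eef_rot: [-0.005, 1.0, -0.002, 0.005]
wrist_force: [-1.4, -4.3, 19.4]
finger_gap: 0.0173
grasp_force: 90.8
```

```bash
python3 - <<'E'
from h import *
o=monitor.get_obs();print(o['tcp_pos'],o['eef_rot'],o['moment'],o['wrist_force'])
im=cams.get_image('side')[140:290,160:360,::-1];cv2.imwrite('pics/s4.png',cv2.resize(im,None,fx=4,fy=4,interpolation=cv2.INTER_CUBIC))
E
```

```text
[ 0.5147585  -0.03454065  0.1591821 ] [-0.00519678  0.99997338 -0.00180292  0.004794  ] [-2.34710527  0.4233178  -0.1381757 ] [-1.41712554 -4.25599805 19.44814373]
```

View pics/s4.png

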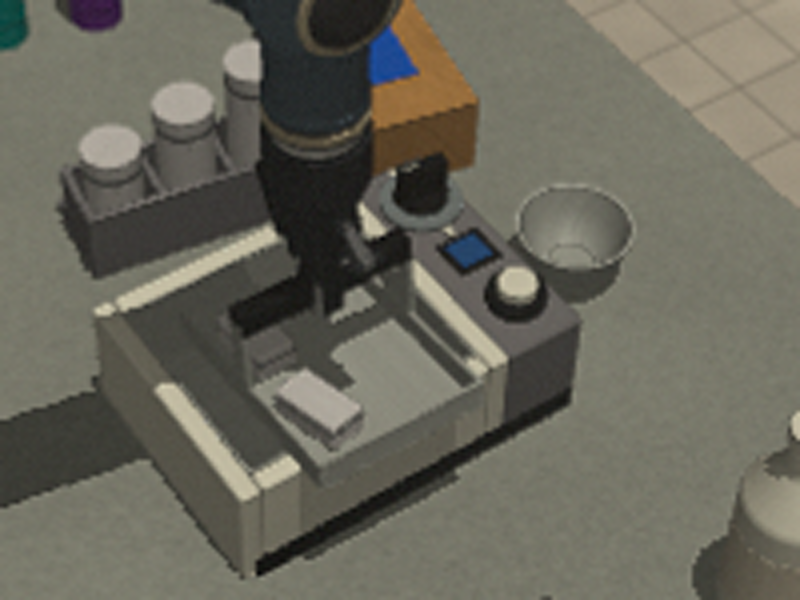

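```bash
python3 - <<'E'
from h import *
s=cams.calibration('side')
def P(x,lat,h,th,bar=(.5148,-.0345,.1592+.0181)):
    t=np.radians(th);h-=.085
    p=[bar[0]+lat,bar[1]+x*np.cos(t)+h*np.sin(t),bar[2]-x*np.sin(t)+h*np.cos(t)]
    return ((proj(s,p)-[160,140])*4).round(0)
for th in(0,4,8,12): print(th,'rearL top',P(-.1,-.07,.028,th),'rearR top',P(-.1,.07,.028,th),'bar -x end',P(0,-.073,.085,th),'rearL bot',P(-.1,-.07,0,th))
E
```

```text
0 rearL top [310. 470.] rearR top [474. 385.] bar -x end [229. 325.] rearL bot [310. 494.]
4 rearL top [312. 467.] rearR top [477. 382.] bar -x end [229. 325.] rearL bot [314. 493.]
8 rearL top [315. 464.] rearR top [480. 378.] bar -x end [229. 325.] rearL bot [318. 492.]
12 rearL top [317. 460.] rearR top [483. 374.] bar -x end [229. 325.] rearL bot [322. 490.]
```

Request:
servo_tool --motion "250 0 0.2 -0.2 0; 250 0 0.4 -0.4 0; 250 0 0.6 -0.6 0; 250 0 0.7 -0.8 0; 250 0 0.8 -1 0; 250 0 0.8 -1 0; 250 0 0.8 -1 0"

```text
clock: 27.78
tcp_pos: [0.5167, -0.0253, 0.1517]
eef_rot: [-0.006, 1.0, -0.001, 0.007]
wrist_force: [-5.5, -0.7, 33.0]
finger_gap: 0.0172
grasp_force: 141.7
```

```bash
cat > bx.py <<'E'
from h import *
o=monitor.get_obs();print(o['clock'],o['tcp_pos'],o['eef_rot'],o['moment'],o['wrist_force'],o['grasp_force'])
im=cams.get_image('side')[140:290,160:360]
def blobs(im):
    m=((im.min(2)>130)).astype(np.uint8);n,l,st,ce=cv2.connectedComponentsWithStats(m)
    return [(st[i,:].tolist(),(ce[i]*4).round().tolist()) for i in range(1,n) if st[i,4]>25]
import sys
for b in blobs(im): print(b)
cv2.imwrite('pics/'+sys.argv[1],cv2.resize(im[:,:,::-1],None,fx=4,fy=4,interpolation=cv2.INTER_CUBIC))
E
python3 bx.py s5.png; python3 -c "
import cv2
im=cv2.imread('pics/s4.png')[::4,::4]
m=(im.min(2)>130).astype('uint8');n,l,st,ce=cv2.connectedComponentsWithStats(m)
print([(st[i].tolist(),(ce[i]*4).round().tolist()) for i in range(1,n) if st[i,4]>25])"
```

```text
27.7833 [ 0.51669695 -0.0253251   0.15169337] [-0.00596443  0.99995728 -0.00124658  0.00695061] [-2.64924754  0.92959157 -0.22167792] [-5.46310036 -0.74776698 32.99099073] 141.69142439961433
([189, 0, 11, 6, 41], [781.0, 9.0])
([183, 7, 15, 13, 82], [757.0, 52.0])
([56, 10, 8, 10, 62], [239.0, 59.0])
([38, 20, 15, 11, 125], [181.0, 101.0])
([20, 31, 15, 11, 128], [108.0, 144.0])
([88, 50, 7, 9, 31], [365.0, 217.0])
([29, 57, 40, 19, 116], [199.0, 263.0])
([102, 64, 25, 29, 152], [455.0, 317.0])
([125, 67, 9, 7, 54], [516.0, 280.0])
([69, 93, 21, 13, 140], [316.0, 394.0])
([38, 94, 37, 31, 241], [219.0, 444.0])
([193, 121, 7, 14, 61], [787.0, 514.0])
[([190, 0, 10, 6, 42], [782.0, 10.0]), ([182, 9, 16, 12, 84], [756.0, 56.0]), ([56, 11, 9, 10, 69], [243.0, 61.0]), ([38, 21, 16, 10, 125], [182.0, 102.0]), ([20, 32, 16, 10, 125], [110.0, 146.0]), ([90, 52, 7, 7, 27], [370.0, 222.0]), ([29, 57, 41, 21, 175], [196.0, 269.0]), ([104, 66, 23, 26, 134], [457.0, 317.0]), ([125, 67, 10, 8, 56], [518.0, 281.0]), ([70, 93, 20, 15, 153], [318.0, 399.0]), ([40, 96, 35, 29, 231], [222.0, 447.0]), ([193, 122, 7, 13, 55], [788.0, 516.0])]
```

Request:
servo_tool --motion "205 0 0 0 0; 200 0 0 0 0; 196 0 0 0 0; 193 0 0 0 0; 193 0 0 0 0; 193 0 0 0 0"

```text
clock: 28.33
tcp_pos: [0.5156, -0.0224, 0.1483]
eef_rot: [-0.006, 1.0, 0.001, 0.006]
wrist_force: [1.9, 4.0, 11.9]
finger_gap: 0.021
grasp_force: 35.6
```

```bash
python3 bx.py s6.png | grep -v ', 1[0-9]\.0\]'
```

```text
28.3333 [ 0.51556817 -0.02240009  0.14828614] [-6.11119234e-03  9.99965529e-01  9.06665790e-04  5.54718463e-03] [-0.09096025 -0.44076408  0.01689254] [ 1.91725208  3.95311002 11.86250079] 35.60045935213566
([178, 9, 20, 11, 96], [752.0, 53.0])
([56, 10, 7, 10, 54], [238.0, 59.0])
([38, 20, 15, 11, 125], [181.0, 101.0])
([20, 31, 15, 11, 128], [108.0, 144.0])
([88, 50, 7, 8, 34], [362.0, 215.0])
([29, 58, 40, 18, 106], [199.0, 263.0])
([101, 63, 26, 29, 148], [452.0, 311.0])
([125, 67, 9, 7, 55], [516.0, 280.0])
([69, 93, 21, 13, 132], [315.0, 394.0])
([38, 94, 37, 31, 242], [219.0, 444.0])
([192, 121, 8, 14, 64], [787.0, 514.0])
```

Request:
servo_tool --motion "191 0 0 0 0; 189 0 0 0 0; 187 0 0 0 0; 185 0 0 0 0; 183 0 0 0 0; 183 0 0 0 0; 183 0 0 0 0; 183 0 0 0 0"

```text
clock: 29.05
tcp_pos: [0.5104, -0.0244, 0.1441]
eef_rot: [-0.005, 1.0, 0.0, -0.001]
wrist_force: [0.3, 1.7, -0.5]
finger_gap: 0.0239
grasp_force: 0.9
```

```bash
python3 bx.py s7.png | grep -v ', 1[0-9]\.0\]'
```

```text
29.05 [ 0.51036223 -0.02442733  0.14414758] [-4.99379056e-03  9.99987323e-01  2.32909588e-05 -6.44389979e-04] [ 0.37435437  0.00967864 -0.04159205] [ 0.27649048  1.68358356 -0.52167502] 0.9162042872048914
([180, 8, 18, 12, 94], [753.0, 53.0])
([56, 11, 7, 9, 49], [237.0, 60.0])
([38, 20, 15, 11, 124], [181.0, 101.0])
([20, 31, 15, 11, 128], [108.0, 144.0])
([87, 50, 9, 9, 40], [364.0, 217.0])
([29, 58, 38, 18, 111], [192.0, 267.0])
([100, 62, 27, 30, 156], [449.0, 309.0])
([125, 67, 9, 7, 54], [516.0, 280.0])
([38, 94, 36, 31, 236], [218.0, 444.0])
([68, 94, 21, 12, 126], [313.0, 399.0])
([193, 121, 7, 14, 63], [787.0, 514.0])
```

Request:
servo_tool --motion "181 0 0.1 -0.3 0; 180 0 0.3 -0.6 0; 179 0 0.4 -0.9 0; 178 0 0.5 -1.2 0; 178 0 0.5 -1.5 0; 178 0 0.5 -1.5 0; 178 0 0.5 -1.5 0; 178 0 0.5 -1.5 0"

```text
clock: 29.77
tcp_pos: [0.5108, -0.0191, 0.1296]
eef_rot: [-0.005, 1.0, 0.0, -0.0]
wrist_force: [-0.3, 4.5, 1.3]
finger_gap: 0.0262
grasp_force: 4.5
```

```bash
python3 bx.py s8.png | egrep 'e-|\(\[6|\(\[7|\(\[5'
```

```text
29.7667 [ 0.5108386  -0.01914717  0.12958631] [-5.21424363e-03  9.99986395e-01  1.20109146e-04 -8.95364680e-05] [0.7667556  0.08029159 0.01707006] [-0.28886403  4.4955175   1.26507572] 4.4519576244056225
([56, 11, 6, 9, 36], [234.0, 61.0])
```

Request:
servo_tool --motion "178 0 0.8 0 0; 178 0 0 0 0; 178 0 0.8 0 0; 178 0 0 0 0; 178 0 0 0 0; 178 0 0 0 0; 178 0 0 0 0; 178 0 0 0 0"

```text
clock: 30.48
tcp_pos: [0.5111, -0.019, 0.1297]
eef_rot: [-0.005, 1.0, 0.0, 0.0]
wrist_force: [1.0, 3.2, 0.3]
finger_gap: 0.0257
grasp_force: 5.7
```

```bash
python3 - <<'E'
from h import *
o=monitor.get_obs();print(o['tcp_pos'],o['moment'],o['wrist_force'],o['grasp_force'],o['finger_gap'])
s=cv2.resize(cams.get_image('side')[160:280,170:300],(540,498),interpolation=cv2.INTER_CUBIC)
t=cv2.resize(cams.get_image('top')[180:270,232:320],(260,266),interpolation=cv2.INTER_CUBIC)
w=cv2.resize(cams.get_image('wrist')[40:330,100:420],(260,232))
cv2.imwrite('pics/m1.png',np.hstack([s,np.vstack([t,w])])[:,:,::-1])
E
```

```text
[ 0.51107805 -0.01896406  0.12969622] [0.41135117 0.0020739  0.01936882] [0.98525246 3.2328743  0.28451603] 5.688729509711266 0.025735496534893154
```

View pics/m1.png

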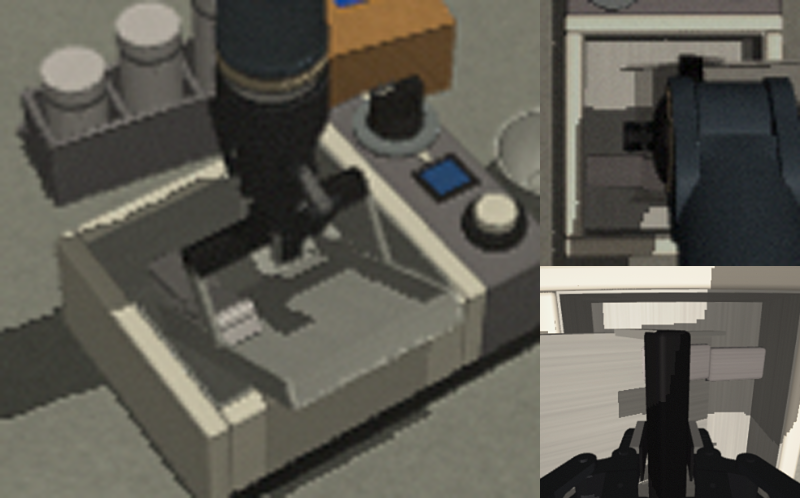

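Both boxes have slid down to the lip in a line (side panel 235,320; wrist panel 690–765,362), and the front one is against the far wall. I'll pull the tilted tray back along its slope to leave them behind.

Request:
servo_tool --motion "178 0 -0.6 0.3 0; 178 0 -1.4 0.65 0; 178 0 -2.2 1 0; 178 0 -3 1.4 0; 178 0 -3.6 1.7 0; 178 0 -3.6 1.7 0; 178 0 -3.6 1.7 0; 178 0 -3.6 1.7 0"

```text
clock: 31.3
tcp_pos: [0.5105, -0.0556, 0.1461]
eef_rot: [-0.005, 1.0, -0.0, -0.0]
wrist_force: [1.8, 1.1, -0.1]
finger_gap: 0.0258
grasp_force: 0.6
```

```bash
python3 - <<'E'
from h import *
o=monitor.get_obs();print(o['tcp_pos'],o['moment'],o['wrist_force'],o['grasp_force'],o['finger_gap'])
# wrist: find bar-adjacent box by comparing projections: print bright box-like contours
im=cams.get_image('wrist');cv2.imwrite('pics/w5.png',im[:,:,::-1])
c=cams.calibration('wrist')
print('lip (th25,bar c):',proj(c,[.511,-.004,.058]),proj(c,[.441,-.004,.058]),'far wall in floor',proj(c,[.43,.085,.025]))
g=cv2.cvtColor(im,cv2.COLOR_RGB2GRAY)
old=cv2.cvtColor(cv2.imread('pics/m1.png'),cv2.COLOR_BGR2GRAY)
# coarse ascii of region
r=cv2.resize(g[60:300,200:420],(55,40),interpolation=cv2.INTER_AREA)
for row in r: print(''.join(' .:-=+*#%@'[min(9,v//22)] for v in row))
E
```

```text
[ 0.51048169 -0.05562702  0.14607585] [ 0.20000761 -0.07799499 -0.00754506] [ 1.79003799  1.10379495 -0.0834252 ] 0.5550088849849999 0.025752778594892244
lip (th25,bar c): [313.2 201.6] [319.  118.3] far wall in floor [408.4 107.1]
@@@@@@@@@@@@@@@@@@@@@@@@@@@@@@*************************
@@@@@@@@@@@@@@@@@@@@@@@@@@@@@*+++++++++++++++++++++++++
@@@@@@@@%%%%%%%%%%%%%%%%%%%%%==========================
============-------------------------------------------
:-----======+++++++==+=+++==---------------------------
-:-+++@@@@@@@@@@@@@@@@@@@@@#======================**---
---+++@@@@@@@@@@@@@@@@@@@@%+=====================+%=---
---+++@@@@@@@@@@@@@@@@@@%+=======================#%=---
---+++@@@@@@@@@@@@%%%%%%*=======================+%%----
---+=+@@@@@@#+++++==============================#%#----
---==+=====-:::::----==========================+%%*----
%%%%%#++= .......... .=========================*%%+----
%%%%%%%%+  .......... -========================*%%=----
%%%%%%%%*  .........  -=======-==================++=---
@@%%%%%%#  ........   =======-=++++++++++++++++++*@@=--
%%%%%%%%#  ........   ======
[... 671 characters left out ...]
==========+%%%%%%%%%=-------
*++*****%:           :===============*%%%%%%%%%--------
%%%%#--.%:           :-==============*%%%%%%%%#--------
%%+==-: #-           :--::==+****###%%%%%%%%%%+--------
%. .--. #-           :--. .#%%%%%%%%%%%%%%%%%%=--------
=..:--. #-           .--:..+%%%%%%%%%%%%%%%%%%---------
. .--:  *-            ---. .#%%%%%%%%%%%%%%%%#---------
  .:=:  #=            -=:.  -#%%%%%%%%%%%%%%%*---------
..  :: .%=            :.  .. .=%%%%%#*+*%%%%%+---------
     . :%=                    .=*##=     .=++----------
       -%+           .            .    ..   .:---------
       +%+           .                        .:-------
       **=           .                          .:-----
```

```bash
python3 - <<'E'
from h import *
c=cams.calibration('wrist');im=cv2.imread('pics/w5.png')
for z in(.049,.025,.07): print(z,[at(c,u,v,z).tolist() for u,v in((318,146),(402,146),(318,186),(390,186))])
g=cv2.cvtColor(im,cv2.COLOR_BGR2GRAY)
print(g[165,190:420:3]); print(g[140,190:420:3])
t=cams.get_image('top');g=cv2.cvtColor(t,cv2.COLOR_RGB2GRAY)[185:265,238:318]
for row in g[::2]: print(''.join(' .:-=+*#%@'[min(9,v//20)] for v in row))
E
```

```text
0.049 [[0.464, -0.0013, 0.049], [0.4629, 0.0717, 0.049], [0.4993, 0.0012, 0.049], [0.4986, 0.0662, 0.049]]
0.025 [[0.4667, 0.0041, 0.025], [0.4655, 0.0843, 0.025], [0.5055, 0.0069, 0.025], [0.5047, 0.0784, 0.025]]
0.07 [[0.4617, -0.006, 0.07], [0.4607, 0.0606, 0.07], [0.4939, -0.0037, 0.07], [0.4933, 0.0556, 0.07]]
[197 198 197 196 195 194 194 193 193 192 192 191 190 189 191  98  16  16
  21  29  33  36  33  33  33  32  32  16  15  16  13  15  15 105 102 101
 101 101 100 100  92  94  67  98 111 130 134 133 132 132 132 131 131 131
 130 129 129 129 129 129 128 128 128 128 127 127 127 127 126 241 232 235
  87  83  82  84  82]
[196 196 195 196 195 193 192 193 192 192 190 190 190 190 192  40  17  19
  27  29  33  36  34  33  33  32  31  31  29  30  29  16  13  90 103 102
 102 101 102 102 100 103 102 103 103 102 102 102 101 100 101 100 100 100
  99  99  98  89  90  90  92  89  89  90  80  75  77  80  80  92  71  70
  80  79  83  81  83]
:::*#**#*###*#######################################################%#%#%%%*+=+=
::=%%%%%%%%%%%%%%%%%%%%%%%%%%%%%%%%%%%%%%%%%%%%%%%%%%%%%%%%%%%%%%%%%%%%%%%
[... 2384 characters left out ...]
::::::::::::::::::::::::::..   .::::.........::...::
::-%%%%%+*##=------------------:::--::::::::::::::::::.    .::...............:..
::=%%%%%+*##=--------------:-------------*############=.   ::...................
::-%%%%%+*#=--------------:-------------*#############=.   .. ................::
::-%%%@%+*#=-----------:---------:----*###############=.  .  . ...............:.
::-%%%%%+==:::::::::::.::::::::::.::::----=------------.      .................:
:::#%%%#+=-:::::.......::::::::::::::::::::-===========.       .............:..:
::-*#######%%%=-----------=----=----------=#%%%%%%%%%%%+.    . ...............::
::-%%@%%%%%@%*===================-=========%%@%%%%%%%%%%%%=.  .. ...........:...
```

Request:
servo_tool --motion "178 0 -1 0.5 0; 178 0 -2 1 0; 190 0 -2 1.3 0; 205 0 -2 1.6 0; 225 0 -2 2 0; 255 0 -2 2.4 0; 255 0 -2 2.6 0; 255 0 -2 2.6 0" --newtons 40

```text
clock: 32.07
tcp_pos: [0.5111, -0.0752, 0.173]
eef_rot: [-0.005, 1.0, 0.0, 0.0]
wrist_force: [0.3, -0.1, -2.0]
finger_gap: 0.017
grasp_force: 39.4
```

Request:
servo_tool --motion "255 0 0 0 0; 255 0 0 0 0; 255 0 0 0.5 0; 255 0 0 1.5 0; 255 0 0 3 0; 255 0 0 4 0; 255 0 0 4.5 0; 255 0 0 4.5 0"

```text
clock: 32.73
tcp_pos: [0.5119, -0.0754, 0.2193]
eef_rot: [-0.005, 1.0, -0.0, 0.002]
wrist_force: [1.1, 0.2, -2.6]
finger_gap: 0.0175
grasp_force: 39.5
```

```bash
cat > wt.py <<'E'
from h import *
F=[];M=[]
for i in range(12):
    im=cams.get_image('wrist');o=monitor.get_obs();F.append(o['wrist_force']);M.append(o['moment'])
print(o['clock'],o['tcp_pos'],o['finger_gap'],o['grasp_force'],'F',np.mean(F,0).round(2),np.std(F,0).round(2),'M',np.mean(M,0).round(3))
E
python3 wt.py; python3 - <<'E'
from h import *
im=cams.get_image('wrist');cv2.imwrite('pics/w6.png',im[:,:,::-1]);g=cv2.cvtColor(im,cv2.COLOR_RGB2GRAY)
r=cv2.resize(g[40:300,60:500],(110,36),interpolation=cv2.INTER_AREA)
for row in r: print(''.join(' .:-=+*#%@'[min(9,v//22)] for v in row))
E
```

```text
33.3333 [ 0.51082461 -0.07535114  0.21739852] 0.017590308831822988 39.5212322473526 F [-0.21  0.01 -3.45] [0.32 0.52 0.49] M [-0.032 -0.005  0.   ]
######################%####%#%%%%%%%#%%%%%%%%%%%%%%%%%%%%%%%%#%%#=================+###########################
#################%%######%%%#%##%%%%%%%#%%%%%%%%%%%###%%%%%%%%###=================############################
**######%########%##%%###%%%%%%%%%%%%%%%#%%%%%%%%#%###%#%%%%#%%#+================+############################
..::-=+*######%#####%#%%%##%%#%%%%%%%%@@@@@@@@@@@@@@@@@@@@@@@@@@*++++++++++++++++######%%%%%%%%%%%############
..........:-==+*##%##%##%##%%%%%%%%%%@@@@@@@@@@@@@@@@@@@@@@@@@@@**********************#@@@@@@@@@@@############
.................:--=+%%#%#%%#%##%%##@@@@@@@@@@@@@@@@@@@@@@@@@@%**********************@@@@@@@@@@@@############
.....................=%#%%%%%%%%%%%#%%@@@@%%%%###%############*======================+######%%@@@#############
.....................*%%#%#%#%%%%%%%%@@@@@@-===###############==================**+--------=@@@@@%############
.....................%%%#%%%%%%%%%%%%%@@@@@==++@@@@@@@@@@@@@#+++
[... 2343 characters left out ...]
****-----+@@@@%%*::::::::::-*=====
####%%%#%%%%%%%@---=%@@@@@@@@@@@@@@@@:..---.          .--:..-@@@@@@@@@@@@@@@@@@+-----*@@@@%%+-::::::::-*======
#%#%%#%#%%%%%%%@+--=*@@@@@@@@@@@@@@%=...:-=.          .=-:...+%@@@@@@@@@@@@@@@@=-----%@@@@%#%#+-::::::++======
####***++**##%#@*--=+@@%*==-=*@@@@#.......:.          .:.......%@@@@+=--=*%@@@%-----=@@@@%%#%###+-:::=+=======
#*+==========+#%%---=+:.......==-:........ .          . ........:-=-.......:+%%%%%%%@@@@%=====++**+:-+---=====
===============#@-:....................... .          . ........... ..........-#@@@@@@@@*-----------===++++===
==============--:........................  .          . .........................-+####*----------------------
```

```bash
python3 - <<'E'
from h import *
c=cams.calibration('wrist')
for z in (.178,.049):print(z,[at(c,u,v,z).tolist() for u,v in((341,150),(425,150),(338,191),(416,191))])
print('lip corners',proj(c,[.441,.025,.154]),proj(c,[.581,.025,.154]),'far floor',proj(c,[.441,.085,.025]))
E
```

```text
0.178 [[0.4605, -0.0188, 0.178], [0.4596, 0.0374, 0.178], [0.4883, -0.0182, 0.178], [0.4878, 0.0361, 0.178]]
0.049 [[0.4766, 0.0209, 0.049], [0.4751, 0.1168, 0.049], [0.524, 0.0219, 0.049], [0.5231, 0.1146, 0.049]]
lip corners [393.7 119.5] [369.1 287. ] far floor [391.9 117.7]
```

Request:
servo_tool --motion "255 0 0 -1 0; 255 0 0 -2 0; 255 0 0 -3.2 0; 255 0 0 -4.2 0; 255 0 0 -4.9 0; 255 0 0 -5.1 0; 255 0 0 -5.1 0; 255 0 0 -5.1 0"

```text
clock: 34.05
tcp_pos: [0.5112, -0.0754, 0.1666]
eef_rot: [-0.005, 1.0, 0.0, 0.0]
wrist_force: [0.8, -0.2, -3.2]
finger_gap: 0.0173
grasp_force: 39.3
```

Request:
servo_tool --motion "255 0 0.6 -0.2 0; 205 0 1 -0.4 0; 198 0 1.4 -0.6 0; 193 0 1.8 -0.8 0; 189 0 2.2 -1 0; 185 0 2.6 -1.3 0; 182 0 3 -1.6 0; 180 0 3.4 -1.9 0"

```text
clock: 34.72
tcp_pos: [0.5111, -0.0407, 0.1474]
eef_rot: [-0.005, 1.0, 0.0, 0.0]
wrist_force: [0.8, 1.7, -0.8]
finger_gap: 0.0253
grasp_force: 0.6
```

Request:
servo_tool --motion "178 0 0 -0.3 0; 178 0 0 -0.5 0; 178 0 0 -0.5 0; 178 0 0 -0.5 0; 178 0 0 -0.5 0; 178 0 0 -0.5 0"

```text
clock: 35.22
tcp_pos: [0.5113, -0.0408, 0.1431]
eef_rot: [-0.005, 1.0, 0.0, 0.001]
wrist_force: [-1.4, 4.8, 4.5]
finger_gap: 0.026
grasp_force: 2.6
```

```bash
cat > asc.py <<'E'
from h import *
o=monitor.get_obs();print(o['clock'],o['tcp_pos'],o['finger_gap'],o['grasp_force'],o['wrist_force'],o['moment'])
im=cams.get_image('wrist');g=cv2.cvtColor(im,cv2.COLOR_RGB2GRAY);c=cams.calibration('wrist')
r=cv2.resize(g[60:300,240:480],(80,34),interpolation=cv2.INTER_AREA)
for row in r: print(''.join(' .:-=+*#%@'[min(9,v//22)] for v in row))
print('u=240+3*col v=60+7.06*row; far floor',proj(c,[.44,.085,.025]),proj(c,[.51,.085,.025]),'far rim',proj(c,[.44,.085,.1]))
E
python3 asc.py
```

```text
35.2167 [ 0.51132415 -0.04084298  0.14309671] 0.02601889077366201 2.6191797014325857 [-1.38334919  4.82171602  4.54742039] [ 1.03072974  0.04921963 -0.01758648]
@@@@@@@@@@@@@@@@@@@@@@@@#**********************************+++++++++@@@@@@@@@@%*
@@@@%%%%%%%%%%%%%%%%%%%%+++++++++++=====+==============+====+++++++*%%%%%%@@@%#*
++++++++++++++++++++++++------------------------------------------++%#%%%%%%%###
=======================----------------------------::::::::::------=%@@@@@@@@#**
@@@@@@@@@@@@@@@@@@@@@@#===========================-::::::----------*%@@@@@@@@**#
@@@@@@@@@@@@@@@@@@@@@%+===========================-::::::----------%%@@@@@@@%**#
@@@@@@@@@@@@@@@@@@%+=+============================::::------------=%@@@@@@@@####
@@%###############+===============================:::-------------*%@@@@@@@%#**#
=================================================-:---------------%%@@@@@@@#*###
:. ..     ..  .-=================================-:--------------+%@@@@@@@@#####
 ...........   :=================================::--------------#%@@@@@@@%#####
 ...........   :=========-=====================+
[... 1201 characters left out ...]
%%%%%%%%%%=-------------+%@@@@@@@###*:::::::::
               .---....*%%%%%###%%%%%%%%%%%#--------------#%@@@@@@%##*::::::::::
                :---.  .#%%%%%%%%%%%%%%%%%%*-------------=%@@@@@@@##*:::::::::::
                :=:..   :=*#%%%%%%%%%%%%%%%=-------------*%@@@@@@%##-:::::::::::
               ...   ...   :=+#%%%*=----=+*--------------%@@@@@@@##-::::::::::::
               .             ...::     ..  ..:----------*%@@@@@@%#=:::::::::::::
               .                               .::------%@@@@@@@#*::::::::::::::
             ...                                  ..:--+%@@@@@@%###+-:::::::::::
u=240+3*col v=60+7.06*row; far floor [393.  116.7] [382.7 190.7] far rim [446.2 119. ]
```

Request:
servo_tool --motion "178 0 -1 0.5 0; 178 0 -2.2 1 0; 178 0 -3.5 1.5 0; 178 0 -4.8 1.9 0; 178 0 -6 2.2 0; 182 0 -7.2 2.4 0; 190 0 -8 2.5 0; 205 0 -8 2.6 0"

```text
clock: 35.93
tcp_pos: [0.5103, -0.1242, 0.1684]
eef_rot: [-0.003, 1.0, -0.001, -0.0]
wrist_force: [1.2, -2.3, -1.3]
finger_gap: 0.0177
grasp_force: 32.1
```

Request:
servo_tool --motion "255 0 0 0.1 0; 255 0 0 0.2 0; 255 0 0 0.2 0; 255 0 0 0.2 0; 255 0 0 1 0; 255 0 0 2.5 0; 255 0 0 4 0; 255 0 0 4.5 0" --newtons 40

```text
clock: 36.6
tcp_pos: [0.5122, -0.1213, 0.216]
eef_rot: [-0.005, 1.0, -0.0, 0.002]
wrist_force: [0.7, -0.5, -2.5]
finger_gap: 0.0173
grasp_force: 42.0
```

Request:
servo_tool --motion "255 0 0 0 0; 255 0 0 0 0; 255 0 0 0 0; 255 0 0 0 0"

```text
clock: 36.93
tcp_pos: [0.5102, -0.1212, 0.2126]
eef_rot: [-0.005, 1.0, 0.0, -0.001]
wrist_force: [-0.0, -0.4, -1.9]
finger_gap: 0.0174
grasp_force: 42.0
```

```bash
python3 wt.py; python3 asc.py
```

```text
37.5333 [ 0.51089603 -0.12135813  0.21357375] 0.017360342772343114 41.98444426059723 F [ 0.13 -0.1  -2.89] [0.46 0.56 0.55] M [-0.001  0.015 -0.007]
37.5333 [ 0.51089603 -0.12135813  0.21357375] 0.017360342772343114 41.98444426059723 [ 0.38442061  0.57385929 -2.32227835] [0.04509132 0.01959291 0.02386143]
%%%%%%%%%@@@@@@@@@@@@@%%@@@@#+++++++++++++++++++++=+##########%%%%##%%%#########
%%%%%%%@@@@@@@@@@@@@@@@@@@@@#############################***%@@@@@@@@@@@@@@@@@@@
%%%%%%#@@@@@@@@@@@@@@@@@@@@@###################************@@@@@@@@@@@@@@@@@@@@@
%%%%%%+*@@@@@%@@@@@@@@@@@@%*++++++++++++++++++++++++++++++#@@@@@@@@@@@@@@@@@@@@@
%%%%%%-%@@@@@@@=+++++++++=-----------------------==========+++++==+==++++++++++*
%%%%%%-@@@@@@@@+@@@@@@%*++++++++++++++++++++++++*@@@@@@@@@@@@@@%===-====-=-===-*
%%%%%%=@@@@@@@@+@@@@@#+++++++++++++++++++++++++*%@@@@@@@@@@@@@@*-======--=-===-%
######-%@@@@@%%+##@@%++++++++++++++++++++++++++%@@@@@@@@@@@@@@@========-=====-+@
======-++**##+++++++++++++++++++++++++++++++++#@@@@@@@@@@@@@@@%-=======-=====-%@
:.........-=+++#%%#+++++++++++++++++++++=+=+==+++++****#@%%%%%*-
[... 1347 characters left out ...]
##*++++++++%@@%@@@%%%%====-=======-*@@@@@#::::
 .........  :==-:...#@@@@@@@@@@@@@@@@%%%%#*%@*-------------=-=======-@@@@@@-::::
 ........   .----...:@@@@@@@@@@@@@@@@@@@@@@@@=---------------======-*@@@@@*:::::
 ........   .=-:.....:*%@@@@@@@@@@@@@@@@@@@@%-------------------==--@@@@@@%#*=-:
   ...  .   .:..........#@@@@@#=-----+*%@@@@*----------------------#@@@@@%%%#%#*
            ..............:--=..........:=*%****************#######@@@@@*+++****
            ................................:+%@@@@@@@@@@@@@@@@@@@@@@@@@--------
            ....................................-*%@@@@@@@@@@@@@@%%%%%%=--------
u=240+3*col v=60+7.06*row; far floor [431.9 117.8] [421.8 176.4] far rim [480.5 119.8]
```

Request:
servo_tool --motion "255 -0.8 -3 0 -0.06; 255 -1.6 -7 0 -0.12; 255 -2.5 -11 0 -0.18; 255 -3.4 -15 0 -0.243; 255 -4.2 -18.5 0 -0.243; 255 -4.9 -21.9 0 -0.243; 255 -4.9 -21.9 0 -0.243; 255 -4.9 -21.9 0 -0.243"

```text
clock: 38.25
tcp_pos: [0.4605, -0.3429, 0.2135]
eef_rot: [0.119, 0.993, -0.0, -0.0]
wrist_force: [1.0, 1.5, -2.3]
finger_gap: 0.0174
grasp_force: 42.0
```

Request:
servo_tool --motion "255 0 0 -1.5 0; 255 0 0 -3.5 0; 255 0 0 -5.5 0; 255 0 0 -7.5 0; 255 0 0 -9.5 0; 255 0 0 -11 0; 255 0 0 -12 0; 255 0 0 -12 0"

```text
clock: 38.92
tcp_pos: [0.4613, -0.338, 0.0914]
eef_rot: [0.115, 0.993, 0.001, -0.002]
wrist_force: [-1.1, 0.8, -3.0]
finger_gap: 0.0174
grasp_force: 41.9
```

Request:
servo_tool --motion "255 0 0 -0.3 0; 255 0 0 -0.6 0; 255 0 0 -0.9 0; 255 0 0 -1.2 0; 255 0 0 -1.5 0; 255 0 0 -1.8 0; 255 0 0 -1.8 0; 255 0 0 -1.8 0"

```text
clock: 39.58
tcp_pos: [0.4618, -0.3403, 0.0754]
eef_rot: [0.116, 0.993, 0.0, -0.0]
wrist_force: [0.7, 0.1, -2.7]
finger_gap: 0.0173
grasp_force: 41.9
```

```bash
python3 wt.py; python3 - <<'E'
from h import *
o=monitor.get_obs();print(o['eef_rot'])
c=cams.calibration('wrist')
im=cams.get_image('wrist');g=cv2.cvtColor(im,cv2.COLOR_RGB2GRAY)
r=cv2.resize(g[20:300,20:500],(120,40),interpolation=cv2.INTER_AREA)
for row in r: print(''.join(' .:-=+*#%@'[min(9,v//22)] for v in row))
E
```

```text
40.1833 [ 0.46184381 -0.34033117  0.07554742] 0.017215700914913232 41.9172477722168 F [ 0.02 -0.03 -2.87] [0.44 0.42 0.45] M [ 0.009  0.006 -0.006]
[ 1.16126350e-01  9.93234448e-01  3.79466415e-05 -2.57161076e-05]
%%%%%%%%%%%%%%%%%%%%%%%%%%%%%%%%%%%%%%%%%%%%%%%%%%%%%%%%%@@%%%%%%%%@%%%%@@%%%%%%@%%%%%%%%+==============================
%%%%%%%%%%%%%@%%%%%%%%%%%%%%%%%%%%%%%%%%%%%%%%%%%%%%%%%%%%%%%%%@%%%%%%%%%@@%%%%%%%@@%%%#+===============================
%%%@%%%%%%%%%%%%%%%%%%%%%%%%%%%%%%%%%%%%%%@%%%%%%%%%%%%%%%%@%%%%%@%%@%%@@%@%%@@%%%%%%%*================================#
%%%%%%%%%@@@@%%%%%%%%%@%%%%%%%%%%%%%%%%%%%%%%%%%%@@@%%%%@@%%%%%%@%%%%%%@%%%@%@%%%%%%%+===============================+#%
%%%%%%%%%%@%%%%%%%%%%%%%%%%%%%%%%%%@@%%%%%%%%%%%%%%%%%%%%%@@@%%%%%%%%@@%%%%%%%%%@%%%+===============================+%%%
%@%%%%%@%%@%%@@%%%%%%%%%%%%%%%%%%%%%%%@%%%%%%%%%@@%%%%%%%%%%%%%%%@%%@@@%%%%%%%@%%%#+===============================*%%%%
%%%%%%%@%%%%%%%%%@%%@@@%%%%%%%%%%%%%%%%%%%%%%@%%@@%%%%%%@%@%%%%%@@@@%%%%@%%@@@@@%#+==============================+#%%%%%
@@@%%@@@@%%@@%%@@%%@@%%%%%%%@@@@%%%%%%%
[... 3253 characters left out ...]
%@#--=%@@@@@@@@@@@@@@@:..-==. ........ .==-..-@@@@@@@@@@@@@@@@@@::+@@%@%%@%%%%%%%%%%@@@%%%%%%%%
%%%%%%%%%%%%%%%%%%@%%@@@%%%@--=#@@@@@@@@@@@@@%=....-+. ........ :+:....=%@@@@@@@@@@@@@@@#:.#%%@@%@@@@%@%%%%%%%%%%%%%%%%%
%%%%%%%%%%%%%%%%%%%%%%%%%%#@=--*@%+=---+@@@@#.......:. ........ .:.......%@@@@+---=+%@@@=::%@%%%%@%@%%%%%%%%%%%%%%%%%%%%
%%%%%%%%%%%%%%%%%%%%%%%@@%#@+---:.......=-:........... ........ ...........:--.......:*%::=%%%%@@@%%%%%@%%%%%%%%%%%%%%%%
%%%%%%%%%%%%%%%%%%%%@@%@%%%#=......................... ...................................+%%%%%@@%%%%%%%%%%%%%%%%%%%%%%
%%%%%%%%%%%%%%%%%%%%%%%%%+-................................................................-+%%%@%%%%%%%%%%%%%%%%%%%%%%%
```

```bash
python3 - <<'E'
from h import *
c=cams.calibration('wrist')
ax=np.array([.23,.973]);ay=np.array([-.973,.23])
def rel(p,o=(.4618,-.3403)): d=p[:2]-np.array(o);return (d@ax).round(4),(d@ay).round(4)
im=cams.get_image('wrist');g=cv2.cvtColor(im,cv2.COLOR_RGB2GRAY)
print(g[70:140,200].tolist());print(g[70:140,330].tolist())
print('row170',g[170,80:140].tolist());print('row170R',g[170,370:430].tolist())
print('mat near edge',rel(at(c,200,89,.004)),rel(at(c,330,87,.004)),'tray wall outer (z.033)',rel(at(c,200,125,.033)),rel(at(c,330,125,.033)))
print('mat corners',rel(at(c,98,91,.004)),rel(at(c,410,88,.004)))
E
```

```text
[197, 196, 197, 197, 199, 196, 192, 190, 192, 192, 195, 194, 194, 195, 194, 197, 201, 201, 153, 53, 39, 45, 47, 46, 45, 47, 46, 46, 47, 45, 47, 46, 46, 46, 47, 46, 47, 46, 46, 46, 43, 47, 46, 47, 48, 46, 48, 47, 47, 47, 47, 35, 20, 23, 96, 216, 251, 248, 246, 246, 246, 246, 245, 244, 243, 244, 246, 245, 245, 244]
[195, 194, 195, 194, 197, 198, 149, 103, 106, 113, 106, 105, 106, 105, 103, 101, 103, 106, 87, 32, 23, 26, 27, 25, 27, 25, 26, 26, 28, 26, 28, 25, 26, 26, 25, 25, 28, 26, 27, 27, 26, 26, 27, 24, 27, 28, 27, 29, 25, 27, 26, 27, 22, 29, 80, 113, 126, 128, 127, 127, 127, 127, 129, 128, 128, 127, 127, 127, 130, 128]
row170 [196, 195, 194, 197, 200, 202, 204, 207, 208, 206, 204, 200, 197, 195, 194, 193, 190, 189, 187, 185, 185, 185, 186, 189, 190, 193, 194, 194, 176, 117, 167, 239, 235, 233, 236, 238, 166, 81, 75, 79, 80, 82, 82, 80, 81, 81, 81, 80, 79, 106, 127, 125, 159, 249, 243, 239, 238, 238, 238, 238]
row170R [130, 130, 129, 130, 130, 130, 128, 129, 129, 128, 130, 129, 129, 129, 129, 130, 132, 107, 57, 24, 24, 26, 25, 27, 27, 25, 27, 23, 18, 48, 150, 201, 196, 194, 194, 195, 199, 202, 202, 203, 201, 199, 196, 191, 190, 191, 194, 197, 200, 201, 199, 197, 195, 192, 190, 191, 190, 191, 191, 192]
mat near edge (np.float64(-0.0388), np.float64(0.09)) (np.float64(0.0553), np.float64(0.0912)) tray wall outer (z.033) (np.float64(-0.0346), np.float64(0.0657)) (np.float64(0.0495), np.float64(0.0656))
mat corners (np.float64(-0.1143), np.float64(0.0896)) (np.float64(0.1145), np.float64(0.0913))
```

Request:
servo_tool --motion "255 -0.2 0 -0.1 0; 255 -0.2 0 -0.2 0; 255 -0.2 0 -0.3 0; 255 -0.2 0 -0.4 0; 255 -0.2 0 -0.5 0; 255 -0.2 0 -0.5 0; 255 -0.2 0 -0.5 0; 255 -0.2 0 -0.5 0"

```text
clock: 40.95
tcp_pos: [0.4602, -0.3407, 0.0722]
eef_rot: [0.116, 0.993, -0.0, 0.001]
wrist_force: [-2.4, 2.7, 8.8]
finger_gap: 0.0176
grasp_force: 43.6
```

```bash
python3 wt.py
```

```text
41.55 [ 0.46021784 -0.34070699  0.07221632] 0.017097401499730033 43.62825036048889 F [-2.72  2.06  9.2 ] [0.49 0.43 0.75] M [ 0.334  0.687 -0.026]
```

Request:
servo_tool --motion "255 0 0 0.1 0; 255 0 0 0.2 0; 255 0 0 0.2 0; 190 0 0 0.2 0; 170 0 0 0.2 0; 0 0 0 0.2 0; 0 0 0 0.2 0; 0 0 0 0.2 0"

```text
clock: 42.22
tcp_pos: [0.46, -0.3404, 0.0726]
eef_rot: [0.116, 0.993, -0.0, 0.0]
wrist_force: [-0.4, 0.1, -0.0]
finger_gap: 0.0638
grasp_force: 0.0
```

Request:
servo_tool --motion "0 0 0 0 0; 0 0 0 0 0; 0 0 0 3 0; 0 0 0 7 0; 0 0 0 11 0; 0 0 0 15 0; 0 0 0 15 0; 0 0 0 15 0"

```text
clock: 42.88
tcp_pos: [0.4611, -0.3413, 0.2254]
eef_rot: [0.116, 0.993, -0.001, 0.003]
wrist_force: [-0.8, -0.4, -0.6]
finger_gap: 0.0852
grasp_force: 0.0
```

```bash
python3 - <<'E'
from h import *
o=monitor.get_obs();print(o['tcp_pos'],o['finger_gap'],o['qd'].round(3))
c=cams.calibration('wrist');im=cams.get_image('wrist');cv2.imwrite('pics/w9.png',im[:,:,::-1]);g=cv2.cvtColor(im,cv2.COLOR_RGB2GRAY)
r=cv2.resize(g[80:270,130:390],(130,48),interpolation=cv2.INTER_AREA)
for row in r: print(''.join(' .:-=+*#%@'[min(9,v//22)] for v in row))
def P(x,y,z): 
    ax=np.array([.23,.973]);ay=np.array([-.973,.23]);p=np.array([.4615,-.340])+x*ax+y*ay;return proj(c,[*p,z])
print('u=130+2col v=80+3.96row')
print('mat',P(-.115,.09,.004),P(.115,.09,.004),P(-.115,-.09,.004),P(.115,-.09,.004))
print('tray rim rear corners',P(-.1,.07,.032),P(-.1,-.07,.032),'lip floor',P(.1,.07,.032),P(.1,-.07,.032),'bar',P(0,.073,.1),P(0,-.073,.1))
E
```

```text
[ 0.46113731 -0.34129237  0.22544609] 0.08515210830756613 [ 0.002  0.047 -0.013  0.068 -0.003 -0.005  0.   ]
*******************************************************************************************+--------------------------------------
*******************************************************************************************--------------------------------------=
*******#*********************************************************************************+--------------------------------------+*
****************************************************************************************+-------------------------------------=***
*****************+==========-==--------------------------------------------------------::::::::::::::::::::::----------------=****
*****************-....................................................................                       :--------------=*****
*****************=..................................................................                         ---------------******
*********##******=...............................................  .. ....
[... 4800 characters left out ...]
*********************************+++++++*************************************.      :----:.:-+*********
***-.  :----:.       .*********************************************************************************+        .-----.  :+*******
*+:  .:----:          *****#***************************************************************************=         .:----:.  :******
-.  :-----.           =********************************************************************************-           :----:.  .=****
u=130+2col v=80+3.96row
mat [163.1  98.2] [348.3  97.9] [175.2 231.5] [336.6 231.4]
tray rim rear corners [169.8 115.1] [179.3 226.4] lip floor [341.7 114.8] [332.4 226.2] bar [255.7 112.2] [255.9 254.1]
```

```bash
python3 - <<'E'
from h import *
import pickle;c=pickle.load(open('w3.pkl','rb'));print(monitor.get_obs()['joint_positions'].round(3))
g=cv2.cvtColor(cv2.imread('pics/w3.png'),cv2.COLOR_BGR2GRAY)
m=(g[215:300,590:670]>110).astype(np.uint8)
n,l,st,ce=cv2.connectedComponentsWithStats(m)
for i in range(1,n):
    ys,xs=np.where(l==i)
    if 15<len(xs)<600:
        P=np.array([at(c,(590+x+.5)/1.5-.5,(215+y+.5)/1.5-.5,.144)[:2] for x,y in zip(xs,ys)])
        u,s,v=np.linalg.svd(P-P.mean(0));print(len(xs),st[i],P.mean(0),np.degrees(np.arctan2(v[0,1],v[0,0])),s)
# dark bar in top view
t=cams.get_image('top');g=cv2.cvtColor(t,cv2.COLOR_RGB2GRAY)[158:186,242:274]
for r in g: print(' '.join('%3d'%v for v in r))
E
```

```text
[ 0.335  0.311  0.287  1.808 -0.101  1.036  1.999]
43 [ 0  0 10  7 43] [0.6294093  0.04635581] -104.14878471089844 [0.00942973 0.00542609]
26 [75  0  5  9 26] [0.65486154 0.08051923] -5.993626623873904 [0.0073638  0.00282778]
127 [ 37  19  13  26 127] [0.65752205 0.05700866] -5.62496072859731 [0.05279687 0.00834441]
 89  91  89  88  87  85  83  84  87  83  85  85  86  85  86  85  91  87  91  88  85  87  89  91  89  90  87  87  89  90  88  91
 88  92  90  88  81  83  85  88  84  86  83  87  87  88  82  83  88  90  87  88  88  82  84  86  83  88  90  88  85  90  88  90
 70  75  71  68  68  66  64  64  69  68  69  75  80  74  76  78  73  70  67  66  67  68  66  67  63  67  67  68  65  66  68  68
 63  61  64  62  62  63  61  63  64  70  79  83  82  80  80  78  81  81  76  72  68  65  58  62  64  63  67  63  66  60  64  63
 74  73  68  72  73  74  73  62  75  82  85  83  86  65  48  45  54  62  74  83  80  73  76  73  76  74  76  75  77  76  78  77
 72  77  76  76  77  79  72  77  83  85  82  85  84  39  18  16  25  26  70  80  82  83  76  77  77  80  78  77  78  76  76  80
 74  77  75  7
[... 2101 characters left out ...]
  85  85  87  85  67  54  74  79  78  83  79  81  84  82  80
 79  82  82  82  82  81  76  77  49  71  82  84  83  86  85  85  85  85  87  83  64  74  76  81  81  79  81  83  81  82  78  82
 81  80  79  79  82  78  83  81  79  71  51  45  68  81  85  83  83  72  73  57  76  80  79  85  81  79  84  81  82  83  84  83
 77  80  82  80  81  79  84  83  80  78  78  76  41  38  44  39  61  77  82  79  82  78  80  83  82  85  80  79  80  83  82  85
 72  74  73  72  68  71  69  77  73  72  72  74  68  66  66  65  69  70  68  77  76  72  72  70  72  75  72  74  72  72  72  72
123 124 125 124 125 122 122 124 127 125 129 131 132 129 130 132 132 134 131 132 134 134 130 133 134 136 134 136 138 137 139 138
```

Request:
servo_tool --motion "0 10.4 20 0 0.134; 0 10.4 20 0 0.134; 0 10.4 20 0 0.134; 0 10.4 20 0 0.134; 0 10.4 20 0 0.134; 0 10.4 20 0 0.134; 0 10.4 20 0 0.134"

```text
clock: 43.57
tcp_pos: [0.5652, -0.1334, 0.22]
eef_rot: [0.044, 0.999, 0.002, -0.002]
wrist_force: [-0.5, 0.7, 0.0]
finger_gap: 0.0855
grasp_force: 0.0
```

Request:
servo_tool --motion "0 10.4 19.7 0 0; 0 10.4 19.7 0 0; 0 10.4 19.7 0 0; 0 10.4 19.7 0 0; 0 10.4 19.7 0 0; 0 10.4 19.7 0 0; 0 10.4 19.7 0 0; 0 10.4 19.7 0 0"

```text
clock: 44.23
tcp_pos: [0.667, 0.0562, 0.2204]
eef_rot: [0.049, 0.999, -0.001, -0.002]
wrist_force: [0.1, -0.2, -0.6]
finger_gap: 0.0854
grasp_force: 0.0
```

Request:
servo_tool --motion "0 0 0 -2 0; 0 0 0 -4 0; 0 0 0 -4 0; 0 0 0 -4 0; 0 0 0 -4 0; 0 0 0 -4 0; 0 0 0 -4 0; 0 0 0 -4 0"

```text
clock: 44.9
tcp_pos: [0.6683, 0.0565, 0.1836]
eef_rot: [0.049, 0.999, 0.0, 0.001]
wrist_force: [0.2, 0.1, -0.3]
finger_gap: 0.0854
grasp_force: 0.0
```

```bash
python3 - <<'E'
from h import *
o=monitor.get_obs();print(o['tcp_pos'],o['eef_rot'],o['joint_positions'].round(2))
c=cams.calibration('wrist');im=cams.get_image('wrist');cv2.imwrite('pics/w10.png',im[:,:,::-1]);g=cv2.cvtColor(im,cv2.COLOR_RGB2GRAY)
print('dial at',proj(c,[.668,.056,.144]),'disc ctr',proj(c,[.668,.056,.106]))
r=cv2.resize(g[100:340,170:350],(90,48),interpolation=cv2.INTER_AREA)
for row in r: print(''.join(' .:-=+*#%@'[min(9,v//22)] for v in row))
E
```

```text
[0.66831327 0.05653869 0.18363659] [4.94253532e-02 9.98777471e-01 1.84970937e-04 8.14915781e-04] [-0.22  0.5   0.1   1.6  -0.06  1.04  1.37]
dial at [253.  220.8] disc ctr [253.3 203.7]
@@@@@@@@@@@@@@@@@@@@@@@@@@@@@@@@@@@@@@@@@@@@@@@@@@@=--==+*******++=-----------------------
@@@@@@@@@@@@@@@@@@@@@@@@@@@@@@@@@@@@@@@@@@@@@@@@@@@+--==++*******+=-----------------------
@@@@@@@@@@@@@@@@@@@@@@@@@@@@@@@@@@@@@@@@@@@@@@@@@@@*::==++*******+=-----------------------
@@@@@@@@@@@@@@@@@@@@@@@@@@@@@@@@@@@@@@@@@@@@@@@@@@@#-:==++*******++-----------------------
@@@@@@@@@@@@@@@@@@@@@@@@@@@@@@@@@@@@@@@@@@@@@%%%%%##-:-==+*******++=---------------=------
@@@@@@@@@@@@@@@@@@@@@@@@%@%%##%#****++++=====----------==++++++++==-==-------------------=
@@@@@@@@%*###*++++====-----------===+++*****#####%#=+++++++++++++++=----------------------
+++====----====+++****#####%%%@@@@@@@@@@@@@@@@@@@@@***************+=----------------------
**####%%%%@@@@@@@@@@@@@@@@@@@@@@@@@@@@@@@@@@@@@@@@@***************+=------=---------------
@@@@@@@@@@@@@@@@@@@@@@@@@@@@@@@@@@@@@@@@@@@@@@@@@@@*********+++++++=----------------------
@@@@
[... 2746 characters left out ...]
++++++*********+++++++++*%###################**##**#######*###**#**#+.
**#######+===========++++++++++++++++++++++*%#*##########################*############**#+
****#######+===========++++++++++++++++++*####*#######################################***#
****#**#*####**+=========+++++++++++++*##############*##*####################*##***#####*=
**####***#########**++++++=++++****#####*##############***#############**#####**##*####+: 
*#***#*****##**##*+++++++++++++*****###############*#**+++++++++++++***###**##*#*##*#+:   
 -+#**#****##***#-               ...::--==++==--::...               =###**#########+:     
   -****#***+=--:                                                   .:--=+*#****#+:
```

Request:
servo_tool --motion "0 0 0 -2 0; 0 0 0 -4 0; 0 0 0 -5.5 0; 0 0 0 -6.5 0; 0 0 0 -6.5 0; 0 0 0 -6.5 0; 0 0 0 -6.5 0"

```text
clock: 45.53
tcp_pos: [0.6688, 0.0568, 0.1187]
eef_rot: [0.049, 0.999, 0.0, 0.001]
wrist_force: [0.2, -0.2, 0.4]
finger_gap: 0.0853
grasp_force: 0.0
```

Request:
servo_tool --motion "255 0 0 0 0; 255 0 0 0 0; 255 0 0 0 0; 255 0 0 0 0; 255 0 0 0 0; 255 0 0 0 0; 255 0 0 0 0; 255 0 0 0 0" --newtons 30

```text
clock: 46.2
tcp_pos: [0.6678, 0.0547, 0.1179]
eef_rot: [0.05, 0.999, -0.001, -0.0]
wrist_force: [-2.3, -4.1, 3.2]
finger_gap: 0.0134
grasp_force: 34.8
```

Request:
servo_tool --motion "255 0 -0.2 0 -0.05; 255 0 -0.2 0 -0.15; 255 0 -0.2 0 -0.25; 255 0 -0.2 0 -0.35; 255 0 -0.2 0 -0.45; 255 0 -0.2 0 -0.55; 255 0 -0.2 0 -0.65; 255 0 -0.2 0 -0.75"

```text
clock: 46.87
tcp_pos: [0.6678, 0.0547, 0.1179]
eef_rot: [0.414, 0.91, 0.0, -0.0]
wrist_force: [-2.4, -2.7, 3.0]
finger_gap: 0.0132
grasp_force: 34.8
```

Request:
servo_tool --motion "255 0 0 0 -0.1; 255 0 0 0 -0.2; 255 0 0 0 -0.3; 255 0 0 0 -0.4; 255 0 0 0 -0.5; 255 0 0 0 -0.6; 255 0 0 0 -0.68; 255 0 0 0 -0.71"

```text
clock: 47.53
tcp_pos: [0.6678, 0.0546, 0.1179]
eef_rot: [0.704, 0.71, -0.0, 0.0]
wrist_force: [-2.6, -2.3, 3.9]
finger_gap: 0.0131
grasp_force: 34.9
```

Request:
servo_tool --motion "255 0 0 0 0; 255 0 0 0 0; 255 0 0 0 0; 255 0 0 0 0; 255 0 0 0 0; 255 0 0 0 0"

```text
clock: 48.03
tcp_pos: [0.6678, 0.0546, 0.1179]
eef_rot: [0.703, 0.712, 0.0, -0.0]
wrist_force: [-2.4, -2.2, 5.4]
finger_gap: 0.0136
grasp_force: 35.0
```

Request:
servo_tool --motion "200 0 0 0 0; 0 0 0 0 0; 0 0 0 0 0; 0 0 0 0 0; 0 0 0 0 0; 0 0 0 3 0; 0 0 0 6 0; 0 0 0 10 0"

```text
clock: 48.7
tcp_pos: [0.6663, 0.0549, 0.2161]
eef_rot: [0.703, 0.711, -0.002, -0.002]
wrist_force: [0.4, 0.5, -0.9]
finger_gap: 0.0859
grasp_force: 0.0
```

Request:
servo_tool --motion "0 0 0 0 0; 0 0 0 0 0; 0 0 0 0 0; 0 0 0 0 0; 0 0 0 0 0; 0 0 0 0 0"

```text
clock: 49.2
tcp_pos: [0.6672, 0.0548, 0.2161]
eef_rot: [0.703, 0.711, -0.001, -0.001]
wrist_force: [1.1, 1.0, -0.4]
finger_gap: 0.0854
grasp_force: 0.0
```

```bash
python3 - <<'E'
from h import *
o=monitor.get_obs();print(o['tcp_pos'],o['eef_rot'])
c=cams.calibration('wrist');im=cams.get_image('wrist');cv2.imwrite('pics/w11.png',im[:,:,::-1]);g=cv2.cvtColor(im,cv2.COLOR_RGB2GRAY)
d=proj(c,[.668,.0545,.144]);print('dial at',d,'marks',proj(c,[.6687,.0963,.1]),proj(c,[.6697,.0175,.1]),'btn',proj(c,[.67,-.07,.118]))
y0,x0=int(d[1])-80,int(d[0])-60
r=g[y0:y0+140:3,x0:x0+130:2]
print(x0,y0)
for row in r: print(''.join(' .:-=+*#%@'[min(9,v//22)] for v in row))
E
```

```text
[0.6672358  0.05476245 0.21612778] [ 7.02822224e-01  7.11364584e-01 -9.40046784e-04 -6.83055524e-04]
dial at [256.1 208.1] marks [257.3 149.6] [257.3 228.5] btn [256.5 313. ]
196 128
--------------------------------------------------------+******##
---=-----------------------------------------------------*******#
                                         .---------------********
======-======-::::::::::::::::::::::::::::::-------------********
===========-::::::::::::::::::::::::::::::::::----------+********
-=+++++++=:::::::::::::::::::::::::::::::::::::--+#=----+#*******
=++++++++=:----:-:-:-:-:-::-::::--:----:-----:::-#***************
=++++++++=:------------:-----**+:-------------::+****************
=++++++++=:-----------------:+++:------------:::*****************
=++++++++=:------------------+++--------------::#*****#***#******
=++++++++=:---------------:::-::::---:--------::##*****##*##*****
-+++++++++:-----------::-------------::-------::###******#*******
==++++++++:---------:-------------------::----::#****#********#**
=-++++++++:-------:-----------------------:---:-#********#*
[... 1484 characters left out ...]
*****+****+----****++=*##########**##%+=
%%%*@@@@@@@%+*+*****:...................=***++=#*##########*####=
%%%#%@@@@@@%+*******-.............:::...=***++=#########*##*##*##
%%%%@@@@@@@@+*******+..:-------------:..=***++=###*####*#######*#
%%%%@@@@@@@@+**+++**+..:-------------:..=***+++#######*##*##*##**
%%%%@@@@@@@@+*+++++*+..:-------------:..=***+==*#############*###
%%%%%@@@@@@@=+++**+*+..:-------------:..=***+=+##################
%%%%#@@@@@@@++++++**+..:-------------:..+***+=+*########*###*#*##
###%+@@@@@@@+++++++*+..:-------------:..+***+=+###*##############
%%%%=@@@@@@@+++++++++..:-------------:..+*+++=*########*##*######
%%%%=@@@@@@@+++++++++...................+**++=*####*###*#####**##
```

Dial bar and pointer (column 30) line up with both white marks (columns 29–30). Next is the start button.

Request:
servo_tool --motion "255 0.3 -4 0 0; 255 0.3 -8 0 0; 255 0.3 -12.5 0 0; 255 0.3 -12.5 0 0; 255 0.3 -12.5 0 0; 255 0.3 -12.5 -3 0; 255 0.3 -12.5 -6 0; 255 0.3 -12.5 -8 0"

```text
clock: 49.92
tcp_pos: [0.6699, -0.0681, 0.1347]
eef_rot: [0.702, 0.712, -0.0, -0.002]
wrist_force: [-0.3, 0.2, -0.6]
finger_gap: -0.0002
grasp_force: 0.0
```

Request:
servo_tool --motion "255 0 0 0 0; 255 0 0 0 0; 255 0 0 0 0; 255 0 0 -0.5 0; 255 0 0 -1 0; 255 0 0 -1.5 0; 255 0 0 -1.5 0; 255 0 0 -1.5 0"

```text
clock: 50.58
tcp_pos: [0.6708, -0.0702, 0.1225]
eef_rot: [0.703, 0.711, -0.0, -0.0]
wrist_force: [0.2, 0.8, 0.1]
finger_gap: 0.0
grasp_force: 0.0
```

Request:
servo_tool --motion "255 0 0 -0.3 0; 255 0 0 -0.5 0; 255 0 0 -0.7 0; 255 0 0 -0.9 0; 255 0 0 -1 0; 255 0 0 -1 0; 255 0 0 -1 0; 255 0 0 -1 0"

```text
clock: 51.25
tcp_pos: [0.6714, -0.0704, 0.1159]
eef_rot: [0.703, 0.711, 0.001, 0.0]
wrist_force: [-6.5, 0.5, 16.9]
finger_gap: -0.0
grasp_force: 8.6
```

Request:
servo_tool --motion "255 0 0 1 0; 255 0 0 4 0; 255 0 0 8 0; 255 0 0 12 0; 255 0 0 14 0; 255 0 0 14 0; 255 0 0 14 0; 255 0 0 14 0"

```text
clock: 51.92
tcp_pos: [0.6701, -0.07, 0.2512]
eef_rot: [0.703, 0.711, -0.001, -0.001]
wrist_force: [-0.9, 0.3, 0.0]
finger_gap: -0.0002
grasp_force: 0.0
```

```bash
python3 - <<'E'
from h import *
o=monitor.get_obs();print(o['clock'],o['tcp_pos'],o['wrist_force'])
im=cams.get_image('top');m=((im.min(2)>120)).astype(np.uint8)[150:290]
n,l,st,ce=cv2.connectedComponentsWithStats(m);c=cams.calibration('top')
for i in range(1,n):
    if st[i,4]>30: p=ce[i]+[0,150];print(st[i],p.round(1),at(c,*p,.11),at(c,*p,.155))
for n,p in dict(p1=(.486,.236,.11),p2=(.548,.2276,.132),p3=(.611,.2187,.155)).items():print(n,proj(c,p))
g=cv2.cvtColor(im,cv2.COLOR_RGB2GRAY)[188:262,240:316]
for r in g[::2]: print(''.join(' .:-=+*#%@'[min(9,v//20)] for v in r))
E
```

```text
51.9167 [ 0.67011318 -0.06999433  0.25123983] [-0.87805195  0.25369131  0.02460857]
[397   0  13   9 101] [402.9 153.6] [ 0.7229 -0.374   0.11  ] [ 0.7144 -0.3555  0.155 ]
[297  16   5  10  37] [299.  170.4] [ 0.6694 -0.0693  0.11  ] [ 0.6631 -0.0634  0.155 ]
[188  29  18  18 251] [196.9 187.5] [0.6161 0.2252 0.11  ] [0.612 0.219 0.155]
[241  35  12   6  56] [246.5 187.2] [0.6185 0.0825 0.11  ] [0.6143 0.0822 0.155 ]
[291  35   7   5  33] [294.2 187.1] [ 0.6205 -0.0554  0.11  ] [ 0.6162 -0.0501  0.155 ]
[241  41   5  34 134] [242.8 204.6] [0.5681 0.0925 0.11  ] [0.566  0.0918 0.155 ]
[ 255   44   41   63 1429] [276.7 227.6] [ 0.5036 -0.0055  0.11  ] [ 0.5041 -0.0022  0.155 ]
[187  55  18  17 241] [195.4 213. ] [0.5428 0.2276 0.11  ] [0.5417 0.2213 0.155 ]
[347  65  31  46 981] [362.3 237.6] [ 0.4776 -0.2509  0.11  ] [ 0.4792 -0.2375  0.155 ]
[378  73  13  41 208] [383.6 242.6] [ 0.4639 -0.312   0.11  ] [ 0.4661 -0.296   0.155 ]
[184  75  17  18 236] [192.  233.5] [0.4845 0.2359 0.11  ] [0.4858 0.2293 0.155 ]
[392  77  22  43 546] [402.4 247.6] [ 0.4503 -0.3658  0.11  ] [ 0.453  -0.34
[... 2291 characters left out ...]
:::::::
:====---:--=--====-*#########################+: ...........::.::::::::::::::
:====-:---:-------*##########################-. ...........:::::::::::::::::
:====-------------##########################*:. ..............::::::::::::::
:====-:--------:-*##########################-. ...............::::::::::::::
:-===-:---------*##########################*:. ...........::::::::::::::::::
:-===-:----:-:--*##########################-. ............::::::::::::::::::
:====-:--------*##########################*:   ..........:::.:.:::::::::::::
:====-::.......:.::.............:.......... .  ........:.:.:::::::::::::::::
.:::::::::::::::::===+==+++++++++=++++++++: . ...........:::::::::::::::::::
```

```bash
python3 -c "
from h import *
print(order.sign_off())"
```

```text
the job is handed in; nothing more can be done
None
```

The job is handed in, at about 52 s of the 192 s: all three cans are in their pockets, both boxes are tipped into the bath, the empty tray is back in the middle of its mat, the dial is on its marks and the start button was pressed last. The medium can stood about 6 mm off its earlier spot in the final picture, and I judged it upright in its pocket without a closer look.

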